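# Clamp the cramp that matches the sample on the stone

### The job

A steel cramp must be set up on the white stone slab so that its outline can be scribed: swing the slab's keeper fully open, fetch from the bins the cramp that has the same shape as the sample lying on the dark slate, and lay it flat on the slab with the middle of its bar on the pencil cross and the bar along the long line (either end first). Then turn the keeper fully shut over it. Leave the other cramps in their bins, and the mallet, chisel and brush where they are.

Things in the scene. Friction and masses are not known exactly. Their poses are not given: they have to be found in the camera images.
- cramp_tee: flat grey steel cramp 10 thick: a straight bar 90 long (x) and 20 wide (y) with feet 18 wide (along x) that stand out 20 beyond the bar's side, flush with its ends. Shape T: two feet at the +x end, one to +y and one to -y (60 across). Lies loose in one of the four bins, flat on the sloping floor, bar roughly up and down the slope (up to 15 degrees off); 0.2 kg. Origin: underside, middle of the bar; z is up out of its flat face.
- cramp_ell: flat grey steel cramp 10 thick: a straight bar 90 long (x) and 20 wide (y) with feet 18 wide (along x) that stand out 20 beyond the bar's side, flush with its ends. Shape L: one foot at the +x end, to +y. Lies loose in one of the four bins, flat on the sloping floor, bar roughly up and down the slope (up to 15 degrees off); 0.2 kg. Origin: underside, middle of the bar; z is up out of its flat face.
- cramp_zed: flat grey steel cramp 10 thick: a straight bar 90 long (x) and 20 wide (y) with feet 18 wide (along x) that stand out 20 beyond the bar's side, flush with its ends. Shape Z: a foot to +y at the +x end and a foot to -y at the -x end. Lies loose in one of the four bins, flat on the sloping floor, bar roughly up and down the slope (up to 15 degrees off); 0.2 kg. Origin: underside, middle of the bar; z is up out of its flat face.
- cramp_cee: flat grey steel cramp 10 thick: a straight bar 90 long (x) and 20 wide (y) with feet 18 wide (along x) that stand out 20 beyond the bar's side, flush with its ends. Shape C: a foot to +y at each end. Lies loose in one of the four bins, flat on the sloping floor, bar roughly up and down the slope (up to 15 degrees off); 0.2 kg. Origin: underside, middle of the bar; z is up out of its flat face.
- sample_tee: sample, same form and size as cramp_tee (T). Lies flat, turned any way, held fast, either on the slate (then it is the sample to match) or on the plywood board at the back. Origin: underside, middle of the bar.
- sample_ell: sample, same form and size as cramp_ell (L). Lies flat, turned any way, held fast, either on the slate (then it is the sample to match) or on the plywood board at the back. Origin: underside, middle of the bar.
- sample_zed: sample, same form and size as cramp_zed (Z). Lies flat, turned any way, held fast, either on the slate (then it is the sample to match) or on the plywood board at the back. Origin: underside, middle of the bar.
- sample_cee: sample, same form and size as cramp_cee (C). Lies flat, turned any way, held fast, either on the slate (then it is the sample to match) or on the plywood board at the back. Origin: underside, middle of the bar.
- slate_top (a point): centre of the top of the dark slate tile, 120 x 120 x 10, on the bench between robot and bins; only one sample lies on it.
- rack: rack of four shallow black rubber-lined bins in a row along its y, middles at y = -156, -52, 52, 156 (any shape in any bin). Floors slope 32 degrees, lower edge towards -x (the robot side); floor at bin middle about 63 above the bench. Each bin inside: 97 wide, 118 along the slope, walls 10 high. Upright end plates at y = +-226, 8 thick, up to 253 high, at x -37 to 53. Origin: on the bench under the bin middles, z up.
- lamp (a point): middle of the underside of the lamp bar over the bins, 240 above the bench. The bar is 12 wide (x) and 13 high and runs along y over all four bins, at x = -37 to -25 in the rack's frame, so a gripper cannot come straight down on the cramps: come in tilted from the robot side, square to the slope.
- stone: white limestone slab 180 (x) x 140 (y) x 60 high, fixed on the bench, turned a little. Origin: centre of its underside.
- mark (a point): crossing of two pencil lines on the slab's top face (60 above the bench), where the middle of the cramp belongs; the long line (150) runs along x. In the slab's frame at x 0, y -20. Axes as the slab.
- keeper (a joint): quarter-turn keeper on the slab, rad, about a vertical pin: 0 = closed stop (nose over the mark, pointing to the slab's -y; handle to +y), 1.571 = open stop (nose to +x, handle to -x, mark free). Grows anticlockwise seen from above. Starts at 0 to 0.6, stays where it is left, takes about 2 N at the knob. Dark steel nose 16 wide, 75 long, underside 14 above the slab: passes 4 above a flat cramp.
- keeper_hinge (a point): the pin's axis, at the height of the nose's underside (74 above the bench); in the slab's frame at x 0, y 45.
- keeper_knob (a point): centre of the top of the handle's knob: upright wooden knob 18 in diameter, standing 45 above the handle bar, 75 from the pin; its top is 129 above the bench, the handle bar's top 84. The point turns with the keeper.
- mallet: bystander: round wooden mallet standing on its head, 72 across, 205 tall. Origin: centre of its underside.
- chisel: bystander: steel chisel lying flat along its x, 190 long, 16 high. Origin: on the bench under its middle.
- brush: bystander: hand brush lying flat along its x, 190 long, 33 high. Origin: on the bench near its middle.
Not all that is in view belongs to the job. What is shaped like the part that bears slate_top but pink or yellow is not meant.

How it is judged:
By the outcome, as a careful person would: the job done as asked, in the order asked, and still so for the second after the job is handed in, with the robot touching nothing.
It also fails if it takes over 72 s, if anything falls off the work surface, if the arm or the gripper's body presses on something with over 40 N, if the wrist force passes 120 N, or if a joint passes its speed limit or range.

### The arm

A 7-joint arm with a two-finger parallel gripper is mounted at the origin on the work surface. World frame = base frame: x ahead of the robot, y to its left, z up, the work surface at z = 0. Lengths are in m, angles in rad, forces in N, time in s.
With the tool pointing down it reaches from about 0.35 to 0.9 m from the base axis. Payload 8.1 kg.
Tool frame: the origin (TCP) lies at the very end of the fingers, on their centre line; the grasp point (between the pads) lies 19 mm behind it; z points along the fingers, x is the direction in which the jaws open and shut, and the axes are right-handed (so a half turn about z gives the same grasp; the last joint's range is limited). The gripper opens to 92 mm and grips with 3 to 60 N. Pads are 19 mm wide; open, the fingers measure 130 mm over their backs; the gripper's body (75 mm by 190 mm) begins 47 mm behind the grasp point.
Start: joints at [-1.27, 0.434, 0.025, 1.573, -0.012, 1.134, -0.075], TCP at [0.246, 0.575, 0.227] pointing down, gripper open.
Joint ranges: [-2.62, 2.62], [-0.44, 2.09], [-1.27, 1.32], [0.08, 2.57], [-1.32, 4.46], [0.12, 2], [-2.74, 2.74]. Speed limits (rad/s): [2.22, 2.22, 3.01, 3.01, 3.14, 3.14, 3.14].

### API

Orientations are given as a rotation vector (axis times angle).
In Python, from cell import status, viewer, arm gives the robot as it stands.
- The arm moves only by the tool jog_arm, never from a script. Its argument "commands" is text: rows parted by semicolons, each of 7 numbers parted by spaces: the closure, from -1 (fully open) to 1 (shut), then the shift along the world's x, y, z normalised to -1 to 1, where 1 is 0.3 m, then the turn, a rotation vector about the world's x, y, z normalised to -1 to 1, where 1 is 2 pi rad. In form: jaw dx dy dz wx wy wz; .... A call has exactly 5 rows; each row shifts and turns the commanded pose from where the row before left it; what a row does not reach is not made up. A row lasts 1/10 s, in which the tool goes at most 50 mm and 8.59 degrees, less where a joint would pass 70% of its speed; a pose out of reach is approached as far as the arm can. A call with a number of a shift or a turn outside -1 to 1 is refused whole. A call with a gripper value outside its range is refused whole. The fingers move at their own pace and stop on an object; "force" is the grip in N (left out, the last holds). Time passes only in rows, so rows that do not move let the fingers close, or fill a call up. It gives the time, the measured TCP pose, the force and the opening at its end, in the units of the state.
- status.observe(): the state, without advancing time (a new reading comes with each control period).
- viewer.get_image(name): name is "scene" or "top"; returns a dict with "pixels" (480x640x3 uint8, red, green, blue), "z_map" (480x640 float32, m along the optical axis (not along the pixel's ray), 0 where there is no reading), "camera_matrix" (3x3 intrinsics, pixels), "R" (3x3) and "t" (3): a world point X has camera coordinates R X + t. Camera axes: x right, y down, z forward; pixel columns grow to the right and rows downward; lengths in m; the calibration is good to about 2 mm. A picture is of the moment at which its call begins.
- arm.sign_off(): hands the job in, once; it reports no verdict.
The state is a dict: "clock": time; "joints": joint angles; "dq": joint speeds; "joint_efforts": joint torques, N m; "position": TCP position; "ee_rot": TCP orientation; "force": force on the tool from outside, world axes, zero at the start; "ft_torque": the same for the moment, N m; "width": opening from 0.0 (shut) to 1.0 (fully open).
Only numpy, scipy, OpenCV 4.12 (cv2) and the standard library are available. Lean on these libraries where they do the work, as an engineer would, in place of code of your own. Each camera call takes 0.05 s, during which the arm holds its last target. There are 200 camera calls.

## Working session

There is one attempt and no reset: what is moved stays moved. The work goes in short steps, Python scripts to look and compute and a tool call to move; the robot and the scene stay as the last step left them, time stands still between calls to the robot, and variables do not carry over. Pictures are saved under pics/ and viewed, about 8 in all and at most 12, crops included, and the job is handed in when it is done.

Besides the shell and the picture viewer there is one more tool, called after "Call:" as name(argument=value, ...) on one line, values as JSON. jog_arm: Moves the arm, as the interface text tells. Scaled input: -1 to 1 covers 0.3 m each way for a shift and 2 pi rad each way for a turn. Its arguments: {"type":"object","properties":{"commands":{"type":"string"},"force":{"type":"number"}},"required":["commands"]}

```bash
mkdir -p pics; ls
cat > h.py <<'E'
import numpy as np,cv2
from cell import status,viewer,arm
def grab(n):
    d=viewer.get_image(n); np.savez('/tmp/%s.npz'%n,**{k:np.asarray(v) for k,v in d.items()}); return d
def load(n): return dict(np.load('/tmp/%s.npz'%n))
def pts(d):
    """world point per pixel from depth"""
    K=d['camera_matrix'];z=d['z_map'];v,u=np.mgrid[:480,:640]
    c=np.stack([(u-K[0,2])/K[0,0]*z,(v-K[1,2])/K[1,1]*z,z],-1)
    return (c-d['t'])@d['R']
def ray(d,u,v,h):
    K=d['camera_matrix'];r=np.array([(u-K[0,2])/K[0,0],(v-K[1,2])/K[1,1],1])@d['R']
    o=-d['R'].T@d['t'];return o+r*(h-o[2])/r[2]
def proj(d,X):
    c=d['camera_matrix']@(d['R']@np.asarray(X)+d['t']);return c[:2]/c[2]
def save(n,im): cv2.imwrite('pics/'+n,im[:,:,::-1])
E
python3 - <<'E'
from h import *
for n in('scene','top'):
    d=grab(n);save(n+'0.png',d['pixels']);print(n,-d['R'].T@d['t'],d['R'][2],d['camera_matrix'][0,0])
print(status.observe())
E
```

```text
pics
scene [1.45550521 0.09734465 1.0144923 ] [-0.71900633 -0.12653308 -0.68338808] 493.9346473661489
top [ 0.35080295 -0.05999208  1.1491955 ] [ 0.20331654  0.01810498 -0.97894565] 434.71466959521507
{'clock': 0.1, 'joints': array([-1.26957424,  0.43510458,  0.0249553 ,  1.57398922, -0.01161368,
        1.13401906, -0.07510149]), 'dq': array([ 3.16179445e-04, -2.07074293e-03,  4.84191365e-04, -2.25308297e-03,
       -3.13105101e-05, -3.95126750e-04, -1.39808075e-03]), 'joint_efforts': array([ 2.66467730e-03, -6.69112301e+01,  9.87448320e-01, -3.15145719e+01,
       -6.05992251e-02,  3.74213350e-02,  9.92851983e-05]), 'position': array([0.24543987, 0.57429384, 0.22606005]), 'ee_rot': array([ 2.62115349e+00,  1.73027799e+00, -1.70676918e-03]), 'force': array([ 0.36534772,  0.42038184, -0.54877139]), 'ft_torque': array([-0.01060626, -0.02849147,  0.00945244]), 'width': 0.9993519469715255}
```

View pics/scene0.png

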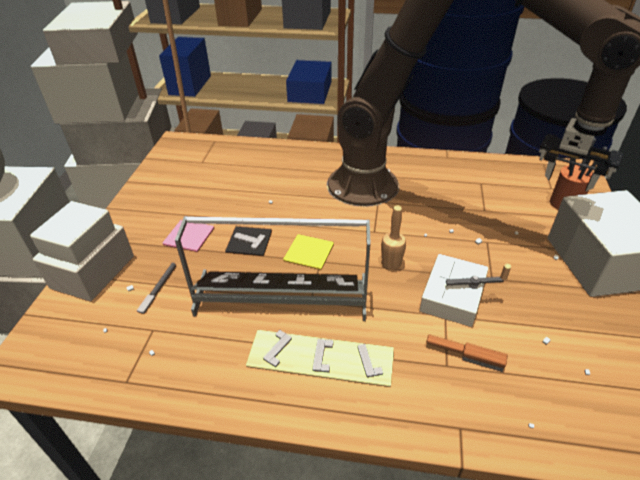

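View pics/top0.png

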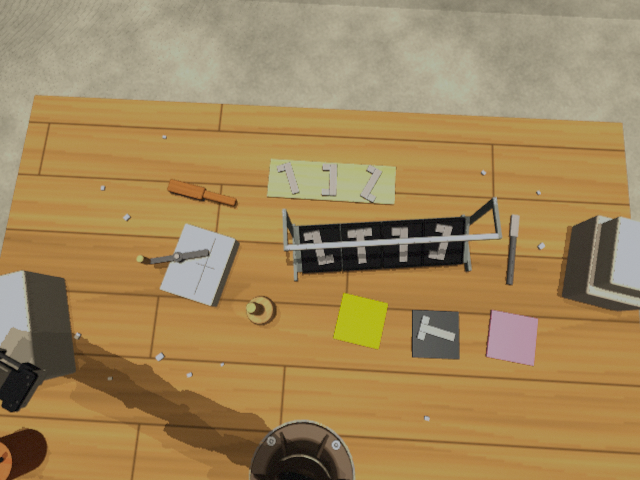

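The slate at top (437,335) holds a T sample; the board at the back holds Z, C and L. The bin cramps are at top (319,247), (361,245), (402,244) and (440,242), with (361,245) the likely T. The slab is at (200,265), with the keeper partly closed, nose at (208,252) and knob at (140,259). The pink (512,338) and yellow (361,321) tiles are decoys.

Run:
```python
from h import *
d=load('top');s=load('scene')
a=cv2.resize(d['pixels'][205:285,280:480],None,fx=4,fy=4,interpolation=2)
b=cv2.resize(d['pixels'][215:315,125:250],None,fx=3.4,fy=3.4,interpolation=2)
c=cv2.resize(s['pixels'][255:310,180:380],None,fx=4,fy=4,interpolation=2)[:,:400*2]
im=np.zeros((600,800,3),np.uint8);im[:320]=a
im[320:320+220,:]=c[:220] ;save('bins.png',im)
P=pts(d);hsv=cv2.cvtColor(d['pixels'],cv2.COLOR_RGB2HSV)
# slab top: bright low sat, z~.06
m=((abs(P[...,2]-.06)<.006)&(P[...,1]>.05)&(P[...,1]<.45)&(hsv[...,1]<60)).astype(np.uint8)
n,l,st,ce=cv2.connectedComponentsWithStats(m);i=1+st[1:,4].argmax()
cs,_=cv2.findContours((l==i).astype(np.uint8),0,1);h=cv2.convexHull(max(cs,key=cv2.contourArea))
W=np.array([ray(d,u,v,.06)[:2] for u,v in h[:,0]]);r=cv2.minAreaRect((W*1000).astype(np.float32));print('slab',r,st[i]);print(cv2.boxPoints(r))
# knob & keeper
print('keeper pixels')
k=(P[...,2]>.066)&(P[...,2]<.14)&(np.hypot(*(P[...,:2]-np.array(r[0])/1000).transpose(2,0,1))<.16)
for lo,hi in((.066,.1),(.115,.14)):
    q=P[k&(P[...,2]>lo)&(P[...,2]<hi)];print(lo,len(q),q.mean(0),q.min(0),q.max(0))
# rack
x=P[225:275,300:470]
w=P[...,:];
# cramps: grey light in bins
g=(hsv[...,2]>110)&(hsv[...,1]<60)&(P[...,2]>.03)&(P[...,2]<.13)
g[:215]=0;g[280:]=0;g[:,:290]=0;g[:,475:]=0
n,l,st,ce=cv2.connectedComponentsWithStats(g.astype(np.uint8))
for i in range(1,n):
    if st[i,4]>40: print(st[i],P[l==i].mean(0))
# floor plane
f=(hsv[...,2]<60)&(P[...,2]>.02)&(P[...,2]<.12);f[:215]=0;f[280:]=0;f[:,:300]=0;f[:,465:]=0
q=P[f];A=np.c_[q[:,:2],np.ones(len(q))];co=np.linalg.lstsq(A,q[:,2],rcond=None)[0];print('floor',len(q),co,np.degrees(np.arctan(np.hypot(co[0],co[1]))),np.degrees(np.arctan2(co[1],co[0])))
save('z.png',b)
```

```text
slab ((495.873779296875, 294.05218505859375), (140.3164825439453, 178.4636688232422), 75.58396911621094) [ 160  224   76   82 3501]
[[391.9849  248.31822]
 [564.82935 203.88774]
 [599.7627  339.78613]
 [426.9182  384.2166 ]]
keeper pixels
0.066 455 [0.50646792 0.33387701 0.08435665] [0.41961449 0.22519174 0.06603626] [0.58472022 0.41342996 0.09923473]
0.115 63 [0.49028516 0.40964947 0.12703453] [0.48235414 0.40243887 0.11506717] [0.49939517 0.41986802 0.13435265]
[293 225   7  20  95] [0.57922236 0.04913453 0.07631342]
[432 224  29  13 158] [ 0.60855814 -0.32073234  0.08856696]
[348 228  24  13 215] [ 0.58790172 -0.11088402  0.09129313]
[392 228  16  11 151] [ 0.59701119 -0.21108379  0.0899706 ]
[304 231  18  13 163] [0.57407012 0.00557319 0.09049209]
[464 241   7  23  77] [ 0.56644064 -0.39001089  0.04008956]
[439 242   9   8  52] [ 0.5734483  -0.32290138  0.06819247]
[400 245   8  17  98] [ 0.55183605 -0.22347684  0.06175181]
[358 247   8   9  54] [ 0.5503568  -0.11736069  0.06842697]
[316 249   9   8  52] [ 0.53883429 -0.01325943  0.0688653 ]
[293 251   8   8  49] [0.53574185 0.04713265 0.04650586]
[429 252  16   8  85] [ 0.54956857 -0.31076822  0.05425584]
[318 258  16   7  63] [ 0.51991045 -0.02796387  0.05566455]
floor 5078 [ 0.62062987  0.07011845 -0.27500883] 31.988004445238793 6.44591503426262
```

View pics/bins.png

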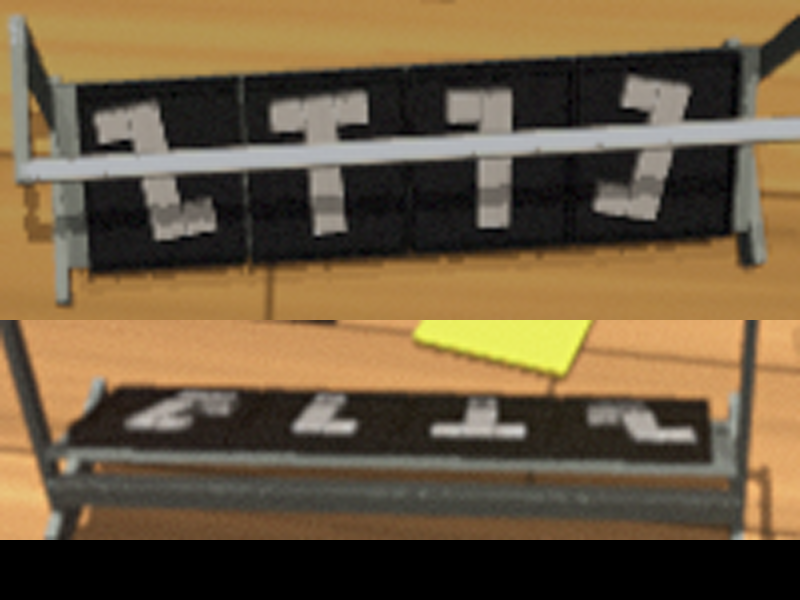

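View pics/z.png

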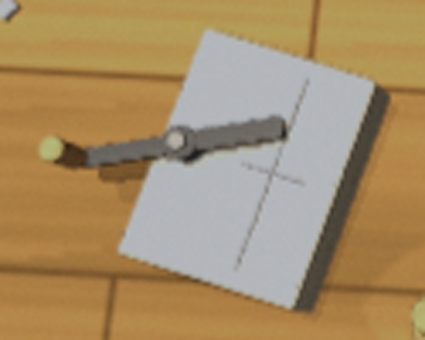

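Run:
```python
from h import *
d=load('top');s=load('scene')
P=pts(d);hsv=cv2.cvtColor(d['pixels'],cv2.COLOR_RGB2HSV)
co=np.array([.62063,.07012,-.27501]);n=np.array([-co[0],-co[1],1]);n/=np.linalg.norm(n)
up=np.array([co[0],co[1],0]);up/=np.linalg.norm(up);ac=np.cross(n,np.r_[0,0,0]+1);
yv=np.array([-up[1],up[0],0]);us=np.cross(yv,n)
o=np.array([0.565,-.115,0]);o[2]=co@[o[0],o[1],1]
for nm,box in(('top',(225,265,343,378)),('scene',(275,292,288,315))):
    D=load(nm);H=cv2.cvtColor(D['pixels'],cv2.COLOR_RGB2HSV);r0,r1,c0,c1=box
    K=D['camera_matrix'];C=-D['R'].T@D['t'];Q=[]
    for v in range(r0,r1):
        for u in range(c0,c1):
            if H[v,u,2]>75 and H[v,u,1]<70:
                r=np.array([(u-K[0,2])/K[0,0],(v-K[1,2])/K[1,1],1])@D['R']
                X=C+r*((o+n*.01-C)@n)/(r@n);Q.append([(X-o)@us,(X-o)@yv])
    Q=np.array(Q)*1000
    print(nm)
    for a in range(-60,61,6):
        q=Q[(Q[:,0]>=a)&(Q[:,0]<a+6)]
        if len(q):print(a+3,len(q),q[:,1].min().round(1),q[:,1].max().round(1),q[:,1].mean().round(1))
print('o',o,'up',us,'y',yv,'n',n)
for (u,v) in((140,259),):
    m=np.zeros((480,640),bool);m[250:268,132:148]=1;m&=(hsv[...,0]<35)&(hsv[...,1]>60)&(P[...,2]>.11)
    vv,uu=np.nonzero(m);print('knob',ray(d,uu.mean(),vv.mean(),.129),len(uu))
hz=P[...,2];m=(hz>.15)&(abs(P[...,0]-.4)<.12)&(abs(P[...,1]-.12)<.1)
print('mallet',P[m].mean(0),P[m].min(0),P[m].max(0))
vv,uu=np.nonzero((hz>.2)&(P[...,0]>.4)&(P[...,1]<.15));q=P[vv,uu];print('lamp etc',q.min(0),q.max(0))
print('mark px',proj(d,[.491,.2746,.06]),'pin',proj(d,[.5072,.3376,.09]))
```

```text
top
-45 12 -11.6 8.9 0.6
-39 18 -11.7 8.7 -1.5
-33 17 -9.4 8.6 -0.9
-27 19 -9.5 8.4 -1.2
-21 20 -9.7 8.2 0.3
-15 19 -9.8 10.6 0.9
-9 17 -9.9 10.3 0.8
-3 17 -7.6 10.1 0.8
3 78 -40.5 45.2 3.1
9 78 -40.5 44.8 0.6
15 69 -40.6 44.6 2.5
21 17 -8.1 11.8 2.4
27 45 -25.9 31.6 5.7
33 55 -26.0 33.9 4.4
39 59 -26.1 33.7 3.5
45 45 -26.2 31.0 -1.0
scene
-33 7 -9.6 6.6 -1.5
-21 7 -8.5 7.6 -0.5
-9 9 -10.1 11.1 0.5
3 9 -9.1 12.0 1.5
15 9 -8.0 12.9 2.4
21 5 3.4 13.8 8.6
27 6 -22.6 0.8 -7.4
33 17 -8.6 32.7 12.0
39 7 -26.6 -11.1 -18.8
45 24 -25.4 33.3 4.0
51 5 23.9 34.0 28.9
57 19 -24.3 21.3 -1.5
63 12 4.5 32.2 18.3
o [ 0.565      -0.115       0.06758215] up [0.84279684 0.09522085 0.52974189] y [-0.1122677  0.993678   0.       ] n [-0.52639286 -0.0594729   0.84815891]
knob [0.48972882 0.40802095 0.129     ] 68
mallet [0.43537568 0.08829159 0.2171654 ] [0.37458159 0.02087043 0.15692205] [0.51986701 0.13250165 0.25625032]
lamp etc [ 0.50797419 -0.4006829   0.20006422] [0.64689025 0.06507339 0.25832376]
mark px [205.43503089 265.88976508] pin [177.37510013 256.30831732]
```

Best T match: top pixel (361,245), scene (297,280), confirmed in the crop (Z is at 319, L at 402, the fourth at 440). Now to the knob.

Call:
jog_arm(commands="-1 0.0812 -0.0557 0 0 0 0;-1 0.0812 -0.0557 0 0 0 0;-1 0.0812 -0.0557 0 0 0 0;-1 0.0812 -0.0557 0 0 0 0;-1 0.0812 -0.0557 0 0 0 0", force=10)

```text
clock: 0.6
position: [0.3681, 0.4902, 0.2264]
ee_rot: [2.621, 1.731, -0.001]
force: [0.2, -0.4, 0.8]
width: 0.996
```

Call:
jog_arm(commands="-1 0.0812 -0.0557 0 0 0 0;-1 0.0812 -0.0557 0 0 0 0;-1 0.0812 -0.0557 0 0 0 0;-1 0.0812 -0.0557 0 0 0 0;-1 0.0812 -0.0557 0 0 0 0")

```text
clock: 1.1
position: [0.4899, 0.4067, 0.2263]
ee_rot: [2.622, 1.731, -0.001]
force: [-0.3, -0.0, 0.5]
width: 0.995
```

Call:
jog_arm(commands="-1 0 0 -0.05 0 0 0;-1 0 0 -0.05 0 0 0;-1 0 0 -0.05 0 0 0;-1 0 0 -0.05 0 0 0;-1 0 0 -0.05 0 0 0")

```text
clock: 1.6
position: [0.4889, 0.4074, 0.1507]
ee_rot: [2.622, 1.731, -0.001]
force: [0.5, -0.6, -0.4]
width: 0.995
```

Call:
jog_arm(commands="-1 0 0 -0.0333 0 0 0;-1 0 0 -0.0333 0 0 0;-1 0 0 -0.0333 0 0 0;-1 0 0 -0.0333 0 0 0;-1 0 0 -0.0333 0 0 0")

```text
clock: 2.1
position: [0.4893, 0.4077, 0.1012]
ee_rot: [-2.622, -1.731, -0.001]
force: [0.1, 0.1, 0.4]
width: 1.003
```

Call:
jog_arm(commands="1 0 0 0 0 0 0;1 0 0 0 0 0 0;1 0 0 0 0 0 0;1 0 0 0 0 0 0;1 0 0 0 0 0 0")

```text
clock: 2.6
position: [0.4894, 0.4078, 0.1022]
ee_rot: [-2.622, -1.731, -0.001]
force: [-0.2, -1.0, -0.0]
width: 0.616
```

Call:
jog_arm(commands="1 0 0 0 0 0 0;1 0 0 0 0 0 0;1 0 0 0 0 0 0;1 0 0 0 0 0 0;1 0 0 0 0 0 0")

```text
clock: 3.1
position: [0.4884, 0.4115, 0.102]
ee_rot: [-2.616, -1.732, -0.005]
force: [1.0, 5.3, -6.0]
width: 0.193
```

```bash
cat >> h.py <<'E'
def arc(pin,a0,a1,n,cur,r=.075):
    out=[]
    for a in np.radians(np.linspace(a0,a1,n+1)[1:]):
        p=np.array(pin)+r*np.array([np.cos(a),np.sin(a)]);out.append((p-cur)/.3);cur=p
    print('; '.join('%.4f %.4f'%tuple(x) for x in out),cur)
E
python3 -c "
from h import *
arc((.5072,.3376),104,168.5,15,np.array([.4897,.408]))"
```

```text
-0.0202 0.0027; -0.0176 -0.0066; -0.0170 -0.0079; -0.0164 -0.0091; -0.0157 -0.0103; -0.0149 -0.0115; -0.0140 -0.0125; -0.0130 -0.0136; -0.0119 -0.0145; -0.0108 -0.0153; -0.0096 -0.0161; -0.0084 -0.0168; -0.0071 -0.0174; -0.0058 -0.0178; -0.0044 -0.0182 [0.43370565 0.3525526 ]
```

Call:
jog_arm(commands="1 -0.0202 0.0027 0 0 0 0;1 -0.0176 -0.0066 0 0 0 0;1 -0.017 -0.0079 0 0 0 0;1 -0.0164 -0.0091 0 0 0 0;1 -0.0157 -0.0103 0 0 0 0")

```text
clock: 3.6
position: [0.4616, 0.4016, 0.102]
ee_rot: [-2.616, -1.732, -0.003]
force: [-3.2, 10.4, -4.6]
width: 0.189
```

Call:
jog_arm(commands="1 -0.0149 -0.0115 0 0 0 0;1 -0.014 -0.0125 0 0 0 0;1 -0.013 -0.0136 0 0 0 0;1 -0.0119 -0.0145 0 0 0 0;1 -0.0108 -0.0153 0 0 0 0")

```text
clock: 4.1
position: [0.4427, 0.3802, 0.1022]
ee_rot: [-2.618, -1.732, -0.002]
force: [-1.4, 6.3, 0.0]
width: 0.193
```

Call:
jog_arm(commands="1 -0.0096 -0.0161 0 0 0 0;1 -0.0084 -0.0168 0 0 0 0;1 -0.0071 -0.0174 0 0 0 0;1 -0.0058 -0.0178 0 0 0 0;1 -0.0044 -0.0182 0 0 0 0")

```text
clock: 4.6
position: [0.4333, 0.3561, 0.1025]
ee_rot: [-2.617, -1.731, -0.009]
force: [2.4, 22.1, -12.8]
width: 0.217
```

Call:
jog_arm(commands="-1 0 0.008 0 0 0 0;-1 0 0 0 0 0 0;-1 0 0 0 0 0 0;-1 0 0 0 0 0 0;-1 0 0 0 0 0 0")

```text
clock: 5.1
position: [0.4333, 0.354, 0.1017]
ee_rot: [2.622, 1.73, -0.001]
force: [-0.5, 0.9, -0.7]
width: 0.609
```

Call:
jog_arm(commands="0.1 0 0 0.13 0 0 0;0.1 0 0 0.13 0 0 0;0.1 0 0 0.13 0 0 0;0.1 0 0 0.13 0 0 0;0.1 0 0 0.13 0 0 0")

```text
clock: 5.6
position: [0.433, 0.3541, 0.2985]
ee_rot: [2.622, 1.73, 0.0]
force: [1.1, 0.6, 0.1]
width: 0.449
```

```bash
cat >> h.py <<'E'
from scipy.spatial.transform import Rotation as Ro
n=np.array([-.52639,-.05947,.84816]);us=np.array([.8428,.09522,.52974]);yv=np.array([-.11227,.99368,0])
o=np.array([.565,-.115,.06758])
def plan(p,R,N,cur=None,Rc=None):
    s=status.observe()
    cur=s['position'] if cur is None else np.array(cur);Rc=Ro.from_rotvec(s['ee_rot']) if Rc is None else Rc
    w=(R*Rc.inv()).as_rotvec()
    print('from',cur,'to',np.round(p,4),'turn deg',np.degrees(np.linalg.norm(w)),'dist',np.linalg.norm(p-cur))
    print(N,'rows of',np.round((p-cur)/N/.3,4),np.round(w/N/2/np.pi,5))
a=np.radians(2.9)
def binR():
    x=np.cos(a)*yv-np.sin(a)*us
    z=-n; return Ro.from_matrix(np.c_[x,np.cross(z,x),z])
E
python3 - <<'E'
from h import *
d=grab('top');P=pts(d);save('open.png',cv2.resize(d['pixels'][200:320,100:270],None,fx=3,fy=3))
s=status.observe();print(s['position'],s['ee_rot'],s['joints'])
g=o+yv*.0008-us*.008
plan(g+n*.275,binR(),15)
print(g)
E
```

```text
[0.43504082 0.35585999 0.30518792] [-2.62080574 -1.72902369 -0.01398389] [-0.85821615  0.2691902   0.10086794  1.62289165 -0.0285007   1.24185104
  0.41437705]
from [0.43504082 0.35585999 0.30518792] to [ 0.4134 -0.1313  0.2966] turn deg 45.09551194713748 dist 0.48773685952260193
15 rows of [-0.0048 -0.1083 -0.0019] [-0.00111 -0.00587  0.00584]
[ 0.55816778 -0.11496682  0.06334208]
```

View pics/open.png

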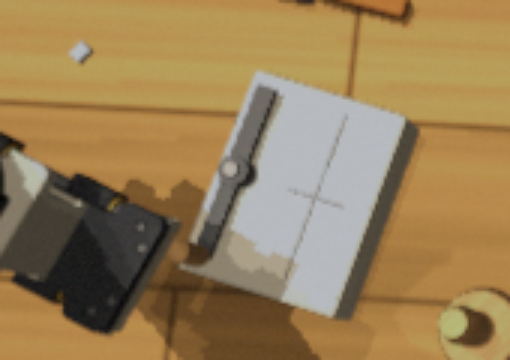

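Run:
```python
from h import *
g=o+yv*.0008-us*.008
plan(g+n*.275,binR(),15,[.4337,.355,.297],Ro.from_rotvec([2.621,1.73,-.001]))
plan(g+n*.03,binR(),10,g+n*.275,binR())
print(binR().as_rotvec())
```

```text
from [0.4337 0.355  0.297 ] to [ 0.4134 -0.1313  0.2966] turn deg 45.27830511415729 dist 0.48674429939723785
15 rows of [-4.500e-03 -1.081e-01 -1.000e-04] [-0.00101 -0.00591  0.00586]
from [ 0.41341053 -0.13132107  0.29658608] to [ 0.5424 -0.1168  0.0888] turn deg 0.0 dist 0.24499981607843102
10 rows of [ 0.043   0.0049 -0.0693] [0. 0. 0.]
[1.74960276 2.06109613 0.56464289]
```

Call:
jog_arm(commands="0.1 -0.0045 -0.1081 0 -0.00101 -0.00591 0.00586;0.1 -0.0045 -0.1081 0 -0.00101 -0.00591 0.00586;0.1 -0.0045 -0.1081 0 -0.00101 -0.00591 0.00586;0.1 -0.0045 -0.1081 0 -0.00101 -0.00591 0.00586;0.1 -0.0045 -0.1081 0 -0.00101 -0.00591 0.00586")

```text
clock: 6.15
position: [0.4262, 0.1909, 0.2966]
ee_rot: [2.343, 1.881, 0.208]
force: [0.3, 0.6, -0.7]
width: 0.451
```

Call:
jog_arm(commands="0.1 -0.0045 -0.1081 0 -0.00101 -0.00591 0.00586;0.1 -0.0045 -0.1081 0 -0.00101 -0.00591 0.00586;0.1 -0.0045 -0.1081 0 -0.00101 -0.00591 0.00586;0.1 -0.0045 -0.1081 0 -0.00101 -0.00591 0.00586;0.1 -0.0045 -0.1081 0 -0.00101 -0.00591 0.00586")

```text
clock: 6.65
position: [0.4193, 0.0288, 0.2966]
ee_rot: [2.051, 1.99, 0.397]
force: [1.1, -1.1, -0.2]
width: 0.447
```

Call:
jog_arm(commands="0.1 -0.0045 -0.1081 0 -0.00101 -0.00591 0.00586;0.1 -0.0045 -0.1081 0 -0.00101 -0.00591 0.00586;0.1 -0.0045 -0.1081 0 -0.00101 -0.00591 0.00586;0.1 -0.0045 -0.1081 0 -0.00101 -0.00591 0.00586;0.1 -0.0045 -0.1081 0 -0.00101 -0.00591 0.00586")

```text
clock: 7.15
position: [0.4124, -0.133, 0.2967]
ee_rot: [1.747, 2.063, 0.568]
force: [0.9, 0.8, 0.3]
width: 0.445
```

Call:
jog_arm(commands="0.1 0.043 0.0049 -0.0693 0 0 0;0.1 0.043 0.0049 -0.0693 0 0 0;0.1 0.043 0.0049 -0.0693 0 0 0;0.1 0 0 0 0 0 0;0.1 0 0 0 0 0 0")

```text
clock: 7.65
position: [0.4512, -0.1269, 0.2343]
ee_rot: [1.75, 2.064, 0.564]
force: [-0.1, -0.1, 0.0]
width: 0.454
```

Call:
jog_arm(commands="0.1 0.043 0.0049 -0.0693 0 0 0;0.1 0.043 0.0049 -0.0693 0 0 0;0.1 0.043 0.0049 -0.0693 0 0 0;0.1 0.043 0.0049 -0.0693 0 0 0;0.1 0.043 0.0049 -0.0693 0 0 0")

```text
clock: 8.15
position: [0.4686, -0.1057, 0.1873]
ee_rot: [1.759, 2.072, 0.545]
force: [-0.7, 0.3, 0.7]
width: 0.45
```

Run:
```python
from h import *
a=grab('top');b=grab('scene')
im=np.zeros((600,800,3),np.uint8)
im[:300]=cv2.resize(a['pixels'][205:280,270:470],None,fx=4,fy=4,interpolation=2)
im[300:]=cv2.resize(b['pixels'][215:315,165:431],(800,300),interpolation=2);save('pre.png',im)
s=status.observe();print(s['position'],s['ee_rot'],s['force'],s['joints'])
```

```text
[ 0.46848463 -0.10649749  0.18706719] [1.76183206 2.07027122 0.54216506] [-0.53363054 -0.44339561 -0.22713999] [-1.04807987 -0.09979414  1.31270109  2.44738615 -0.43570246  0.23946129
  2.41856711]
```

View pics/pre.png

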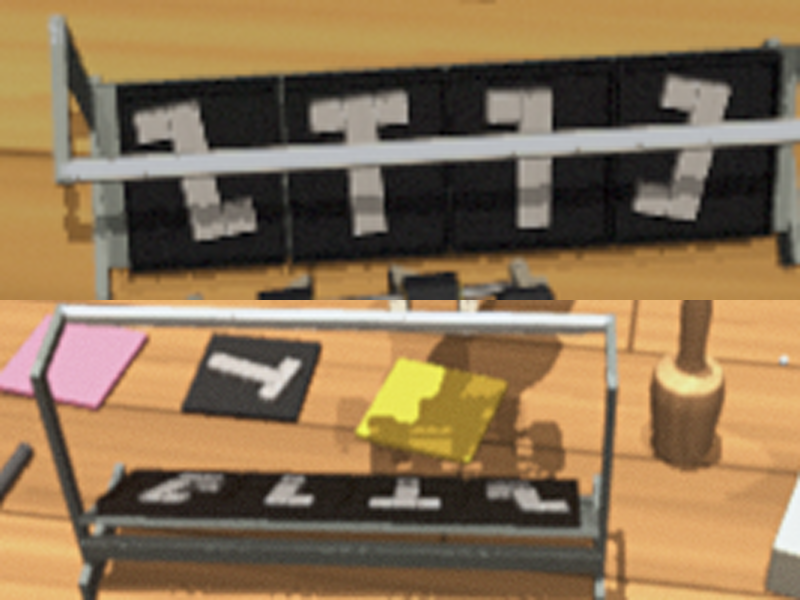

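The gripper stopped about 105 mm short of the floor, before the pads reached the cramp. Joint 3 is at its limit (1.31 of 1.32), with the elbow swung out. I'll back out, then work out the kinematics from the joint readings to choose a better wrist turn.

Call:
jog_arm(commands="0.1 -0.043 -0.0049 0.0693 0 0 0;0.1 -0.043 -0.0049 0.0693 0 0 0;0.1 -0.043 -0.0049 0.0693 0 0 0;0.1 -0.043 -0.0049 0.0693 0 0 0;0.1 -0.043 -0.0049 0.0693 0 0 0")

```text
clock: 8.75
position: [0.422, -0.113, 0.2639]
ee_rot: [1.764, 2.07, 0.551]
force: [0.3, -0.1, -0.8]
width: 0.453
```

```bash
cat > kin.py <<'E'
from h import *
from scipy.optimize import least_squares
import itertools
D=[([-1.2696,.4351,.0250,1.5740,-.0116,1.1340,-.0751],[.2454,.5743,.2261],[2.6212,1.7303,-.0017]),
([-.8582,.2692,.1009,1.6229,-.0285,1.2419,.4144],[.4335,.3545,.2985],[2.622,1.73,0]),
([-1.0481,-.0998,1.3127,2.4474,-.4357,.2395,2.4186],[.4685,-.1061,.1871],[1.7605,2.071,.5435])]
def fk(q,L,sg,of):
    R=Ro.identity();p=np.array([0,0,L[0]]);ax='zyzyzyz';tr={1:(0,0,L[1]),3:(0,0,L[2]),6:(0,0,L[3])}
    for i in range(7):
        R=R*Ro.from_euler(ax[i],sg[i]*q[i]+of[i])
        if i==1:p=p+R.apply([L[4],0,L[1]])
        if i==3:p=p+R.apply([L[5],0,L[2]])
        if i==6:p=p+R.apply([0,0,L[3]])
    return p,R
E
python3 - <<'E'
from kin import *
s=status.observe();print(s['position'],s['ee_rot'],s['joints'])
D.append((s['joints'],s['position'],s['ee_rot']))
best=[]
for sg in itertools.product([-1,1],repeat=4):
  S=[sg[0],1,sg[1],1,sg[2],1,sg[3]]
  def f(x):
    r=[]
    for q,p,w in D:
        P,R=fk(q,x[:6],S,[x[6],0,0,0,0,0,x[7]]);r+=[*(P-p)*3,*(R.as_matrix()-Ro.from_rotvec(w).as_matrix()).ravel()*.5]
    return r
  for z0 in itertools.product([0,np.pi],[0,np.pi/2,np.pi,-np.pi/2]):
    r=least_squares(f,[.3,.35,.35,.25,0,0,*z0]);best.append((r.cost,S,r.x))
best.sort(key=lambda t:t[0])
for b in best[:3]:print(b[0],b[1],b[2].round(4))
E
```

```text
[ 0.42196672 -0.11303512  0.26386595] [1.76437604 2.06956725 0.55096351] [-0.38608632 -0.27748828  0.56977157  2.36551636 -0.02925044  0.49390258
  1.95723024]
0.0022266694314540944 [-1, 1, -1, 1, -1, 1, -1] [ 0.1968  0.5345  0.3896  0.3557  0.019  -0.0759 -0.0894  3.0583]
0.0022266694314541004 [-1, 1, -1, 1, -1, 1, -1] [ 0.1968  0.5345  0.3896  0.3557  0.019  -0.0759 -0.0894 -3.2248]
0.00222666943145411 [-1, 1, -1, 1, -1, 1, -1] [ 0.1968  0.5345  0.3896  0.3557  0.019  -0.0759 -0.0894  3.0583]
```

```bash
cat > kin.py <<'E'
from h import *
from scipy.optimize import least_squares
import itertools
D=[([-1.2696,.4351,.0250,1.5740,-.0116,1.1340,-.0751],[.2454,.5743,.2261],[2.6212,1.7303,-.0017]),
([-.8582,.2692,.1009,1.6229,-.0285,1.2419,.4144],[.4335,.3545,.2985],[2.622,1.73,0]),
([-1.0481,-.0998,1.3127,2.4474,-.4357,.2395,2.4186],[.4685,-.1061,.1871],[1.7605,2.071,.5435]),
([-.38608632,-.27748828,.56977157,2.36551636,-.02925044,.49390258,1.95723024],[.42196672,-.11303512,.26386595],[1.76437604,2.06956725,.55096351])]
def fk(q,L):
    # L: z0,L1,L2,L3, x1,y1(after j1), x2,y2 (after j3), y3,x3(after j5)
    R=Ro.identity();p=np.array([0,0,L[0]])
    for i in range(7):
        R=R*(Ro.from_euler('z',-q[i]) if i%2==0 else Ro.from_euler('y',q[i]))
        if i==0:p=p+R.apply([L[4],L[5],0])
        if i==2:p=p+R.apply([L[6],L[7],L[1]])
        if i==4:p=p+R.apply([L[8],L[9],L[2]])
        if i==6:p=p+R.apply([0,0,L[3]])
    R=R*Ro.from_euler('z',np.pi)
    return p,R
E
python3 - <<'E'
from kin import *
def f(x):
    r=[]
    for q,p,w in D:
        P,R=fk(q,x);r+=[*(P-p)*3,*((R*Ro.from_rotvec(w).inv()).as_rotvec()*.3)]
    return np.r_[r,.01*x[4:]]
r=least_squares(f,[.3,.35,.35,.25]+[0]*6);print(r.cost,r.x.round(4));print(f(r.x)[:24].reshape(4,6).round(3))
E
```

```text
3.499581147820541e-05 [ 0.1601  0.5162  0.3601  0.2947  0.0401 -0.0465  0.0157 -0.0277 -0.0559
  0.0186]
[[ 0.004 -0.002 -0.003 -0.    -0.    -0.   ]
 [-0.002  0.002  0.003  0.002 -0.002 -0.   ]
 [ 0.    -0.001 -0.001 -0.     0.    -0.   ]
 [-0.001  0.003  0.001 -0.    -0.    -0.   ]]
```

```bash
cat >> kin.py <<'E'
L=np.array([.1601,.5162,.3601,.2947,.0401,-.0465,.0157,-.0277,-.0559,.0186])
lo=np.array([-2.62,-.44,-1.27,.08,-1.32,.12,-2.74]);hi=np.array([2.62,2.09,1.32,2.57,4.46,2,2.74])
def ik(p,R,q0,reg=.0):
    f=lambda q:np.r_[(fk(q,L)[0]-p)*10,(fk(q,L)[1]*R.inv()).as_rotvec()*3,reg*(q-q0)]
    r=least_squares(f,np.clip(q0,lo+.01,hi-.01),bounds=(lo,hi));return r.x,np.abs(f(r.x)[:6]).max()
E
python3 - <<'E'
from kin import *
g=o+yv*.0008-us*.008;rng=np.random.default_rng(0)
for flip in(0,1):
    R=binR()*Ro.from_euler('z',np.pi*flip);S=[]
    for k in range(150):
        q,e=ik(g+n*.001,R,rng.uniform(lo,hi))
        if e<.01:S.append((np.min(np.minimum(q-lo,hi-q)),q))
    S.sort(key=lambda t:-t[0])
    print('flip',flip,len(S))
    for m,q in S[:8]:print(round(m,3),q.round(2))
E
```

```text
flip 0 92
0.269 [ 0.9   0.67 -0.99  2.11  1.54  0.39  0.51]
0.265 [ 0.9   0.67 -0.99  2.11  1.54  0.38  0.51]
0.262 [ 0.91  0.68 -1.01  2.11  1.54  0.41  0.51]
0.256 [ 0.89  0.67 -0.97  2.11  1.53  0.38  0.51]
0.255 [ 0.91  0.69 -1.02  2.11  1.54  0.41  0.51]
0.248 [ 0.89  0.66 -0.97  2.12  1.53  0.37  0.51]
0.21 [ 0.93  0.72 -1.06  2.11  1.55  0.45  0.51]
0.196 [ 0.86  0.63 -0.9   2.12  1.52  0.32  0.51]
flip 1 93
0.173 [-0.32  0.44  0.48  2.31  4.29  0.33  0.59]
0.161 [-0.35  0.46  0.53  2.32  4.3   0.36  0.58]
0.148 [-0.38  0.48  0.6   2.32  4.31  0.4   0.57]
0.136 [-0.42  0.51  0.66  2.32  4.32  0.44  0.56]
0.134 [-0.42  0.51  0.67  2.32  4.33  0.45  0.56]
0.124 [-0.45  0.54  0.73  2.32  4.34  0.5   0.55]
0.121 [-0.23  0.41  0.34  2.3   4.25  0.24  0.62]
0.119 [-0.47  0.55  0.76  2.33  4.34  0.52  0.54]
```

```bash
cat >> kin.py <<'E'
def jac(q):
    p,R=fk(q,L);J=np.zeros((6,7))
    for i in range(7):
        d=q.copy();d[i]+=1e-5;P2,R2=fk(d,L);J[:3,i]=(P2-p)/1e-5;J[3:,i]=(R2*R.inv()).as_rotvec()/1e-5
    return J
def follow(q,segs,lam=.02,sub=5,verb=True):
    """segs: list of (p,R,N rows); min-norm differential IK"""
    q=np.array(q,float)
    for p,R,N in segs:
        p0,R0=fk(q,L);w=(R*R0.inv()).as_rotvec();p0=p0.copy();qm=0
        for k in range(1,N*sub+1):
            for _ in range(3):
                P,Rc=fk(q,L);e=np.r_[p0+(p-p0)*k/N/sub-P,(Ro.from_rotvec(w*k/N/sub)*R0*Rc.inv()).as_rotvec()]
                J=jac(q);dq=J.T@np.linalg.solve(J@J.T+lam**2*np.eye(6),e)
                q=np.clip(q+np.clip(dq,-.06,.06),lo,hi)
        P,Rc=fk(q,L)
        if verb:print(q.round(2),'err mm',(np.linalg.norm(P-p)*1000).round(1),'deg',np.degrees(np.linalg.norm((R*Rc.inv()).as_rotvec())).round(1))
    return q
E
python3 - <<'E'
from kin import *
g=o+yv*.0008-us*.008;R=binR()
print('replay');follow(D[1][0],[(g+n*.275,R,15),(g+n*.2,R,3),(g+n*.1,R,4),(g,R,4)])
cur=D[3][0]
rng=np.random.default_rng(1)
S=[]
for k in range(100):
    q,e=ik(g+n*.001,R,rng.uniform(lo,hi)*[1,1,1,1,.6,1,1])
    if e<.01 and q[4]<1.2:S.append((np.min(np.minimum(q-lo,hi-q)),q))
S.sort(key=lambda t:-t[0]);print(len(S))
for m,q in S[:4]:print(round(m,3),q.round(2))
print('flip path from home-ish');
Rd=lambda h:Ro.from_matrix(np.c_[[np.cos(h),np.sin(h),0],[np.sin(h),-np.cos(h),0],[0,0,-1]])
F=R*Ro.from_euler('z',np.pi)
for name,segs in {'cur->flip':[(g+n*.275,F,30),(g+n*.1,F,8),(g,F,4)],
 'out,down,then tilt':[(np.array([.42,-.11,.30]),Rd(np.radians(98)),10),(np.array([.6,-.12,.4]),Rd(np.radians(98)),5),(g+n*.275,R,10),(g+n*.1,R,8),(g,R,4)],
 'out,down,flip':[(np.array([.42,-.11,.30]),Rd(np.radians(98)),10),(np.array([.5,-.12,.4]),Rd(np.radians(0)),15),(np.array([.5,-.12,.4]),Rd(np.radians(-82)),15),(g+n*.275,F,10),(g+n*.1,F,8),(g,F,4)]}.items():
    print(name);follow(cur,segs)
E
```

```text
replay
[-0.55 -0.38  0.73  2.29  0.14  0.61  1.85] err mm 0.0 deg 0.0
[-0.75 -0.24  1.    2.38 -0.02  0.37  2.04] err mm 0.0 deg 0.0
[ 0.05  0.12  0.02  2.42 -1.07  0.12  2.74] err mm 2.7 deg 6.1
[ 0.47  0.38 -0.57  2.35 -1.06  0.12  2.74] err mm 86.9 deg 17.5
0
flip path from home-ish
cur->flip
[ 0.17 -0.23  0.09  2.29 -0.33  0.57 -0.92] err mm 0.0 deg 0.0
[ 0.15  0.13 -0.09  2.41 -1.01  0.12 -0.36] err mm 7.6 deg 1.5
[ 0.55  0.38 -0.71  2.32 -1.32  0.12  0.06] err mm 102.5 deg 21.1
out,down,then tilt
[-0.36  0.01  0.56  1.94 -0.01  1.19  1.91] err mm 0.0 deg 0.0
[-0.22  0.41  0.59  1.22 -0.22  1.58  2.03] err mm 0.0 deg 0.0
[-0.31 -0.31  0.53  2.3  -0.05  0.58  2.01] err mm 0.0 deg 0.0
[ 0.09  0.12 -0.03  2.41 -1.05  0.12  2.74] err mm 4.7 deg 4.5
[ 0.47  0.38 -0.57  2.35 -1.06  0.12  2.74] err mm 87.0 deg 17.5
out,down,flip
[-0.36  0.01  0.56  1.94 -0.01  1.19  1.91] err mm 0.0 deg 0.0
[-0.47  0.2   0.83  1.52 -0.15  1.49  0.36] err mm 0.0 deg 0.0
[-0.67  0.3   1.21  1.52 -0.28  1.51 -0.89] err mm 0.0 deg 0.0
[-0.75 -0.44  0.86  2.26  0.34  0.67 -1.47] err mm 6.8 deg 1.8
[-0.53  0.18  0.76  2.41 -1.32  0.29  0.07] err mm 1.8 deg 3.1
[ 0.55  0.38 -0.71  2.32 -1.32  0.12  0.06] err mm 102.7 deg 21.2
```

```bash
cat > srch.py <<'E'
from kin import *
import time
g=o+yv*.0008-us*.008;R=binR();F=R*Ro.from_euler('z',np.pi)
cur=D[3][0];rng=np.random.default_rng(5);t=time.time();best=[]
def rows(p,Rt,p0,R0):return int(max(np.linalg.norm(p-p0)/.03,np.degrees(np.linalg.norm((Rt*R0.inv()).as_rotvec()))/7)+2)
def run(vias,T,sub,verb=False):
    P,Rc=fk(cur,L);segs=[]
    for p,r in vias+[(g+n*.275,T),(g+n*.1,T),(g+n*.001,T)]:
        segs.append((p,r,rows(p,r,P,Rc)));P,Rc=p,r
    if verb:print([s[2] for s in segs])
    q=follow(cur,segs,sub=sub,verb=verb);P,Rc=fk(q,L)
    return q,np.linalg.norm(P-g-n*.001)+.2*np.linalg.norm((T*Rc.inv()).as_rotvec()),sum(s[2] for s in segs)
if __name__=='__main__':
    while time.time()-t<420:
        T=[R,F][rng.integers(2)];v=[]
        for _ in range(rng.integers(1,3)):
            v.append((rng.uniform([.35,-.35,.33],[.6,.1,.5]),Ro.from_rotvec(rng.uniform(-.7,.7,3)*[1,1,0])*Ro.from_rotvec([0,0,rng.uniform(-3,3)])*Ro.from_rotvec([np.pi,0,0])))
        q,e,N=run(v,T,1)
        if e<.004:
            m=np.min(np.minimum(q-lo,hi-q));best.append((m,N));print(round(time.time()-t),len(v),T is F,round(m,3),N,q.round(2),[(p.round(2).tolist(),r.as_rotvec().round(2).tolist()) for p,r in v],flush=True)
E
timeout 500 python3 srch.py
```

```text
120 2 False 0.212 47 [ 0.93  0.72 -1.06  2.11  1.55  0.45  0.51] [([0.45, -0.21, 0.5], [-1.89, -1.98, -0.37]), ([0.58, -0.23, 0.41], [-0.4, -2.23, -0.62])]
137 1 False 0.17 39 [ 0.95  0.74 -1.1   2.1   1.56  0.49  0.51] [([0.59, -0.35, 0.48], [-1.21, -2.12, -0.09])]
375 2 False 0.038 70 [ 0.74  0.53 -0.69  2.15  1.47  0.16  0.53] [([0.35, -0.07, 0.47], [1.09, -2.1, 0.25]), ([0.54, -0.13, 0.45], [2.45, -0.24, -0.57])]
```

Run:
```python
from srch import *
for v in ([(np.array([.59,-.35,.48]),Ro.from_rotvec([-1.21,-2.12,-.09]))],[(np.array([.45,-.21,.5]),Ro.from_rotvec([-1.89,-1.98,-.37])),(np.array([.58,-.23,.41]),Ro.from_rotvec([-.4,-2.23,-.62]))]):
    for s in(1,5):
        q,e,N=run(v,R,s,True);print(e)
s=status.observe();print(s['joints'])
plan(np.array([.59,-.35,.48]),Ro.from_rotvec([-1.21,-2.12,-.09]),20)
print(Ro.from_rotvec([-1.21,-2.12,-.09]).as_matrix().round(2))
plan(g+n*.275,R,20,[.59,-.35,.48],Ro.from_rotvec([-1.21,-2.12,-.09]))
```

```text
[14, 13, 7, 5]
[ 0.62  1.26  0.5   0.15 -0.95  2.    2.1 ] err mm 322.2 deg 41.6
[ 0.43  1.31 -1.27  0.8   1.08  1.28  0.84] err mm 543.6 deg 40.6
[ 1.21  0.64 -1.27  2.06  1.26  0.56  0.78] err mm 76.3 deg 8.0
[ 0.95  0.74 -1.1   2.1   1.56  0.49  0.51] err mm 0.0 deg 0.0
4.518720842261143e-07
[14, 13, 7, 5]
[ 0.42  0.9   0.76  0.19 -0.83  2.    2.44] err mm 91.2 deg 46.0
[ 1.62 -0.17 -1.24  2.15 -0.7   0.64  2.56] err mm 0.0 deg 0.0
[ 0.77  0.23 -0.68  2.35  0.09  0.12  1.79] err mm 14.5 deg 2.8
[ 0.59  0.45 -0.45  2.2   1.33  0.12  0.65] err mm 32.6 deg 6.4
0.05480246881271887
[10, 11, 14, 7, 5]
[ 0.1   0.42  0.79  1.06 -0.59  2.    2.29] err mm 41.6 deg 8.2
[ 0.41  1.    0.38  0.16 -1.14  2.    2.52] err mm 144.8 deg 48.0
[ 0.08  1.19 -1.27  0.86  1.1   1.22  0.84] err mm 611.9 deg 21.8
[ 1.17  0.61 -1.27  2.12  1.23  0.53  0.78] err mm 32.7 deg 3.7
[ 0.93  0.72 -1.06  2.1   1.56  0.46  0.51] err mm 0.0 deg 0.0
6.101217150431578e-07
[10, 11, 14, 7, 5]
[ 0.13  0.4   0.71  1.05 -0.58  2.    2.24] err mm 38.8 deg 7.6
[ 0.47  1.11  0.29  0.14 -1.32  2.    2.21] err mm 156.7 deg 50.0
[ 1.62 -0.17 -1.24  2.15 -0.7   0.64  2.57] err mm 0.0 deg 0.0
[ 0.77  0.23 -0.68  2.35  0.09  0.12  1.79] err mm 14.5 deg 2.8
[ 0.59  0.45 -0.45  2.2   1.33  0.12  0.65] err mm 32.6 deg 6.4
0.05480249393178066
[-0.38608632 -0.27748828  0.56977157  2.36551636 -0.02925044  0.49390258
  1.95723024]
from [ 0.42196672 -0.11303512  0.26386595] to [ 0.59 -0.35  0.48] turn deg 67.12431560112132 dist 0.36207936657447104
20 rows of [ 0.028  -0.0395  0.036 ] [0.00278 0.00791 0.00408]
[[-0.33  0.78 -0.53]
 [ 0.74  0.56  0.38]
 [ 0.59 -0.26 -0.76]]
from [ 0.59 -0.35  0.48] to [ 0.4134 -0.1313  0.2966] turn deg 67.91028850298419 dist 0.33562625303648097
20 rows of [-0.0294  0.0364 -0.0306] [-0.00274 -0.00805 -0.00408]
```

Run:
```python
from srch import *
def margin(q):return np.min(np.minimum(q-lo,hi-q)).round(2)
rng=np.random.default_rng(2)
xax=R.as_matrix()[:,0]
# planar-type solutions vs tilt reduction
for dt in(0,5,8,12):
  for u in(-.008,-.02,-.03):
    for fl in(0,1):
      T=Ro.from_rotvec(xax*0)
      T=Ro.from_rotvec(-xax*np.radians(dt))*R
      if T.as_matrix()[2,2]>R.as_matrix()[2,2]: T=Ro.from_rotvec(xax*np.radians(dt))*R
      T=T*Ro.from_euler('z',np.pi*fl)
      G=o+yv*.0008+us*u+n*.002;S=[]
      for k in range(25):
        q,e=ik(G,T,np.array([.2,.1,0,2.3,0,.3,1.9-3*fl])+rng.uniform(-.6,.6,7))
        if e<.01:S.append((margin(q),q))
      S.sort(key=lambda t:-t[0])
      if S:print(dt,u,fl,len(S),S[0][0],S[0][1].round(2))
```

```text
0 -0.008 0 15 0.1 [ 0.79  0.57 -0.78  2.14  1.48  0.22  0.52]
0 -0.008 1 17 0.07 [ 0.77  0.55 -0.74  2.14  1.47  0.19 -2.61]
0 -0.02 0 21 0.12 [ 0.82  0.58 -0.81  2.15  1.57  0.24  0.45]
0 -0.02 1 14 0.05 [ 0.8   0.57 -0.78  2.16  1.56  0.22 -2.69]
0 -0.03 0 16 0.09 [ 0.81  0.57 -0.78  2.17  1.63  0.21  0.38]
0 -0.03 1 11 0.0 [ 0.87  0.62 -0.89  2.16  1.63  0.3  -2.74]
5 -0.008 0 19 0.09 [ 0.7   0.52 -0.66  2.15  1.08  0.21  0.89]
5 -0.008 1 12 0.1 [ 0.72  0.53 -0.69  2.15  1.1   0.22 -2.27]
5 -0.02 0 18 0.15 [ 0.78  0.56 -0.77  2.15  1.23  0.27  0.75]
5 -0.02 1 15 0.04 [ 0.68  0.5  -0.6   2.18  1.1   0.16 -2.28]
5 -0.03 0 21 0.13 [ 0.78  0.56 -0.76  2.16  1.28  0.25  0.71]
5 -0.03 1 11 0.05 [ 0.71  0.52 -0.64  2.19  1.21  0.17 -2.37]
8 -0.008 0 15 0.08 [ 0.61  0.48 -0.55  2.17  0.79  0.2   1.15]
8 -0.008 1 25 0.25 [ 0.78  0.59 -0.82  2.1   1.07  0.37 -2.24]
8 -0.02 0 18 0.11 [ 0.67  0.51 -0.62  2.17  0.94  0.23  1.01]
8 -0.02 1 25 0.22 [ 0.78  0.58 -0.8   2.13  1.1   0.34 -2.27]
8 -0.03 0 20 0.14 [ 0.73  0.54 -0.7   2.17  1.07  0.26  0.89]
8 -0.03 1 16 0.14 [ 0.73  0.54 -0.7   2.17  1.07  0.26 -2.25]
12 -0.008 0 25 0.26 [ 0.69  0.55 -0.72  2.09  0.84  0.38  1.09]
12 -0.008 1 25 0.21 [ 0.63  0.51 -0.62  2.12  0.74  0.33 -1.96]
12 -0.02 0 25 0.24 [ 0.7   0.54 -0.71  2.12  0.87  0.36  1.06]
12 -0.02 1 25 0.19 [ 0.64  0.51 -0.62  2.14  0.78  0.31 -1.99]
12 -0.03 0 25 0.28 [ 0.76  0.58 -0.8   2.12  0.99  0.4   0.96]
12 -0.03 1 25 0.17 [ 0.65  0.51 -0.62  2.16  0.81  0.29 -2.02]
```

```bash
cat > fast.py <<'E'
from srch import *
import kin
def rz(a):c,s=np.cos(a),np.sin(a);return np.array([[c,-s,0],[s,c,0],[0,0,1.]])
def ry(a):c,s=np.cos(a),np.sin(a);return np.array([[c,0,s],[0,1,0],[-s,0,c.real]])
OFF={0:np.array([L[4],L[5],0]),2:np.array([L[6],L[7],L[1]]),4:np.array([L[8],L[9],L[2]]),6:np.array([0,0,L[3]])}
def fkj(q):
    Rm=np.eye(3);p=np.array([0,0,L[0]]);ax=[];po=[]
    for i in range(7):
        if i%2==0:ax.append(-Rm[:,2]);po.append(p);Rm=Rm@rz(-q[i]);p=p+Rm@OFF[i]
        else:ax.append(Rm[:,1]);po.append(p);Rm=Rm@ry(q[i])
    Rm=Rm@rz(np.pi)
    J=np.array([np.r_[np.cross(a,p-b),a] for a,b in zip(ax,po)]).T
    return p,Rm,J
vmax=.7*np.array([2.22,2.22,3.01,3.01,3.14,3.14,3.14])*.1
def fol(q,segs,sub=2,lam=.01,tol=.006):
    """returns q, ok; segs (p,Rmat,N)"""
    q=np.array(q,float);tr=[]
    for p,Rt,N in segs:
        p0,R0,_=fkj(q);w=Ro.from_matrix(Rt@R0.T).as_rotvec()
        for k in range(1,N*sub+1):
            Rk=Ro.from_rotvec(w*k/N/sub).as_matrix()@R0;pk=p0+(p-p0)*k/N/sub
            for _ in range(2):
                P,Rc,J=fkj(q);E=Rk@Rc.T;e=np.r_[pk-P,.5*np.array([E[2,1]-E[1,2],E[0,2]-E[2,0],E[1,0]-E[0,1]])]
                q=np.clip(q+J.T@np.linalg.solve(J@J.T+lam**2*np.eye(6),e),lo,hi)
            if np.linalg.norm(e)>tol*6:return q,False,tr
        tr.append(q.round(2))
        P,Rc,_=fkj(q)
        if np.linalg.norm(P-p)>tol:return q,False,tr
    return q,True,tr
def nrows(p,Rt,p0,R0):return int(max(np.linalg.norm(p-p0)/.035,np.degrees(Ro.from_matrix(Rt@R0.T).magnitude())/6.5)+2)
def mk(pts_,q0):
    P,Rc,_=fkj(q0);S=[]
    for p,r in pts_:S.append((p,r,nrows(p,r,P,Rc)));P,Rc=p,r
    return S
def via(r,az,z,rel,tilt):
    """tool-down then tilted outward, heading az+rel"""
    h=az+rel;Rd=np.array([[np.cos(h),np.sin(h),0],[np.sin(h),-np.cos(h),0],[0,0,-1.]])
    t=np.array([-np.sin(az),np.cos(az),0]);Rt=Ro.from_rotvec(-t*tilt).as_matrix()@Rd
    return np.array([r*np.cos(az),r*np.sin(az),z]),Rt
E
cat > s2.py <<'E'
from fast import *
import sys
if __name__=='__main__':
    rng=np.random.default_rng(int(sys.argv[1]));t=time.time();cur=np.array(cur);c=0
    while time.time()-t<240:
        fl=rng.integers(2);T=R.as_matrix()@rz(np.pi*fl);v=[]
        for _ in range(rng.integers(1,4)):
            v.append((rng.uniform(.36,.85),np.radians(rng.uniform(-50,35)),rng.uniform(.34,.5),rng.uniform(-2.2,2.2),rng.uniform(-.6,.6)))
        S=mk([via(*x) for x in v]+[(g+n*.275,T),(g+n*.1,T),(g+n*.001,T)],cur);N=sum(s[2] for s in S);c+=1
        if N>130:continue
        q,ok,tr=fol(cur,S)
        if ok:
            m=np.min(np.minimum(q-lo,hi-q));print(fl,round(m,3),N,q.round(2),[np.round(x,2).tolist() for x in v],flush=True)
    print(c)
E
nproc; python3 -c "
from fast import *
q=np.array(cur);p,Rm,J=fkj(q);a,b=fk(q,L);print(abs(p-a).max(),abs(Rm-b.as_matrix()).max(),abs(J-jac(q)).max())"
export OMP_NUM_THREADS=1; for i in 1 2 3 4; do timeout 300 python3 s2.py $i & done; wait
```

```text
4
2.220446049250313e-16 3.3306690738754696e-16 2.4206872373810917e-06
5032
5062
5063
5239
```

Run:
```python
from fast import *
q0=np.array([.9,.67,-.99,2.11,1.54,.39,.51]);M=R.as_matrix()
for fl,q0 in((0,q0),(1,np.array([-.32,.44,.48,2.31,4.29,.33,.59]))):
    T=M@rz(np.pi*fl)
    pts_=[(g+n*.001,T),(g+n*.1,T),(g+n*.275,T)]
    for rel in (0,45,90,110,135,-70):
        v=via(.5,np.radians(-14),.4,np.radians(rel),0)
        q,ok,tr=fol(q0,mk(pts_+[v],q0));print(fl,rel,ok);
        if rel in(0,110): print(*tr,sep='\n')
        else: print(tr[-1])
```

```text
0 0 False
[ 0.9   0.67 -0.99  2.11  1.54  0.39  0.51]
[ 1.16  0.54 -1.25  2.16  1.15  0.43  0.85]
0 45 False
[ 1.16  0.54 -1.25  2.16  1.15  0.43  0.85]
0 90 False
[ 1.16  0.54 -1.25  2.16  1.15  0.43  0.85]
0 110 False
[ 0.9   0.67 -0.99  2.11  1.54  0.39  0.51]
[ 1.16  0.54 -1.25  2.16  1.15  0.43  0.85]
0 135 False
[ 1.16  0.54 -1.25  2.16  1.15  0.43  0.85]
0 -70 False
[ 1.16  0.54 -1.25  2.16  1.15  0.43  0.85]
1 0 False
[-0.32  0.44  0.48  2.31  4.29  0.33  0.59]
1 45 False
[-0.32  0.44  0.48  2.31  4.29  0.33  0.59]
1 90 False
[-0.32  0.44  0.48  2.31  4.29  0.33  0.59]
1 110 False
[-0.32  0.44  0.48  2.31  4.29  0.33  0.59]
1 135 False
[-0.32  0.44  0.48  2.31  4.29  0.33  0.59]
1 -70 False
[-0.32  0.44  0.48  2.31  4.29  0.33  0.59]
```

```bash
cat >> fast.py <<'E'
def stepb(q,J,e,lam):
    """damped min-norm step with joints at limits locked (active set)"""
    free=np.ones(7,bool);dq=np.zeros(7);e=e.copy()
    for _ in range(5):
        Jf=J[:,free];d=Jf.T@np.linalg.solve(Jf@Jf.T+lam**2*np.eye(6),e-J[:,~free]@dq[~free])
        dq[free]=d;t=q+dq;bad=free&((t<lo-1e-9)|(t>hi+1e-9))
        if not bad.any():break
        dq[bad]=np.clip(t[bad],lo[bad],hi[bad])-q[bad];free&=~bad
    return np.clip(q+dq,lo,hi)
def fol(q,segs,sub=2,lam=.01,tol=.006,it=2,verb=False):
    q=np.array(q,float);tr=[]
    for p,Rt,N in segs:
        p0,R0,_=fkj(q);w=Ro.from_matrix(Rt@R0.T).as_rotvec()
        for k in range(1,N*sub+1):
            Rk=Ro.from_rotvec(w*k/N/sub).as_matrix()@R0;pk=p0+(p-p0)*k/N/sub
            for _ in range(it):
                P,Rc,J=fkj(q);E=Rk@Rc.T;e=np.r_[pk-P,.5*np.array([E[2,1]-E[1,2],E[0,2]-E[2,0],E[1,0]-E[0,1]])]
                q=stepb(q,J,e,lam)
            if np.linalg.norm(e)>.06 and not verb:return q,False,tr
        tr.append(q.round(2));P,Rc,_=fkj(q)
        if verb:print(q.round(2),(np.linalg.norm(P-p)*1000).round(1))
        if np.linalg.norm(P-p)>tol and not verb:return q,False,tr
    return q,True,tr
E
python3 - <<'E'
from fast import *
M=R.as_matrix()
print('replay')
fol(D[1][0],[(g+n*.275,M,15),(g+n*.2,M,3),(g+n*.15,M,4),(g+n*.1,M,4)],verb=True)
print('back')
q0=np.array([.9,.67,-.99,2.11,1.54,.39,.51])
for rel in(20,110):fol(q0,mk([(g+n*.001,M),(g+n*.1,M),(g+n*.275,M),via(.5,np.radians(-14),.4,np.radians(rel),0)],q0),verb=True)
E
sed -i 's/<240/<200/' s2.py
export OMP_NUM_THREADS=1; for i in 1 2 3 4; do timeout 300 python3 s2.py $i & done; wait
```

```text
replay
[-0.54 -0.38  0.72  2.29  0.14  0.61  1.86] 0.0
[-0.74 -0.24  0.99  2.38 -0.03  0.37  2.05] 0.0
[-0.83 -0.01  1.13  2.42 -0.78  0.29  2.74] 1.3
[ 0.11  0.12 -0.03  2.41 -0.96  0.12  2.74] 5.8
back
[ 0.9   0.67 -0.99  2.11  1.54  0.39  0.51] 0.0
[ 1.16  0.54 -1.25  2.16  1.15  0.43  0.85] 0.0
[ 1.59 -0.17 -1.21  2.15 -0.69  0.64  2.56] 0.0
[ 0.72  0.29 -0.86  1.4   0.22  1.55 -0.02] 0.0
[ 0.9   0.67 -0.99  2.11  1.54  0.39  0.51] 0.0
[ 1.16  0.54 -1.25  2.16  1.15  0.43  0.85] 0.0
[ 1.59 -0.17 -1.21  2.15 -0.69  0.64  2.56] 0.0
[ 0.79  0.33 -1.    1.38  0.28  1.57  1.5 ] 0.0
this script no longer has the robot
0 0.0 84 [ 0.7   0.51 -0.63  2.16  1.45  0.12  0.54] [[0.4, 0.01, 0.4, -1.13, 0.59], [0.49, 0.12, 0.37, -0.44, 0.35], [0.68, 0.42, 0.45, 1.79, 0.05]]
3100
3178
2997Exception ignored in: <_io.TextIOWrapper mode='rw' encoding='UTF-8'>
Traceback (most recent call last):
BrokenPipeError: [Errno 32] Broken pipe
```

```bash
export NOCELL=1
python3 - <<'E'
from fast import *
cur=np.array(D[3][0]);M=R.as_matrix()
C=[(110,[[0.48,-0.66,0.42,-0.36,0.57],[0.42,-0.06,0.4,-0.62,-0.4]]),
(110,[[0.41,-0.86,0.5,-0.3,0.59],[0.73,-0.29,0.49,0.35,0.38],[0.75,-0.14,0.39,-0.62,0.51]]),
(110,[[0.45,-0.86,0.43,-0.29,0.46],[0.66,-0.17,0.39,-0.85,0.3],[0.71,-0.29,0.4,0.11,0.15]]),
(110,[[0.39,-0.55,0.44,0.37,0.5],[0.38,0.24,0.4,-0.46,0.45],[0.54,-0.18,0.42,-0.57,-0.2]]),
(110,[[0.44,-0.82,0.47,-0.28,0.47],[0.67,0.29,0.37,0.39,0.47]]),
(20,[[0.41,-0.92,0.42,-0.52,0.48],[0.65,-0.34,0.49,-0.89,0.36]])]
for rel,v in C:
    for sub in(1,4):
        nv=via(.5,np.radians(-14),.4,np.radians(rel),0)
        S=mk([via(*x) for x in v]+[nv,(g+n*.275,M),(g+n*.1,M),(g+n*.001,M)],cur)
        q,ok,tr=fol(cur,S,sub=sub,it=3);print(rel,v[0],sub,ok,[s[2] for s in S]);print(*tr,sep='\n')
E
```

```text
110 [0.48, -0.66, 0.42, -0.36, 0.57] 1 True [25, 10, 22, 6, 6, 4]
[ 0.5  -0.2   0.01  1.92  0.11  0.86 -0.56]
[ 0.13  0.24 -0.26  1.45 -0.01  1.85 -0.82]
[ 0.64  0.26 -0.73  1.41  0.17  1.53  1.6 ]
[ 1.09 -0.16 -0.78  2.21 -0.6   0.6   2.44]
[ 0.91  0.29 -0.81  2.29  0.49  0.12  1.44]
[ 0.71  0.51 -0.63  2.16  1.45  0.12  0.54]
110 [0.48, -0.66, 0.42, -0.36, 0.57] 4 True [25, 10, 22, 6, 6, 4]
[ 0.49 -0.2   0.01  1.92  0.11  0.86 -0.57]
[ 0.12  0.24 -0.25  1.45 -0.02  1.85 -0.81]
[ 0.63  0.25 -0.7   1.42  0.16  1.53  1.61]
[ 1.01 -0.17 -0.71  2.22 -0.58  0.6   2.43]
[ 0.91  0.29 -0.81  2.29  0.49  0.12  1.44]
[ 0.7   0.51 -0.63  2.16  1.45  0.12  0.54]
110 [0.41, -0.86, 0.5, -0.3, 0.59] 1 True [26, 14, 9, 23, 6, 6, 4]
[ 0.8  -0.32 -0.1   1.79  0.07  1.09 -0.48]
[ 0.34  0.5  -0.31  0.78  0.22  1.51  0.17]
[ 0.2   0.39 -0.25  1.29  0.19  0.97 -0.83]
[ 0.73  0.3  -0.88  1.4   0.23  1.55  1.55]
[ 1.39 -0.16 -1.05  2.18 -0.65  0.62  2.5 ]
[ 0.93  0.3  -0.84  2.28  0.56  0.13  1.38]
[ 0.71  0.51 -0.63  2.16  1.45  0.12  0.54]
110 [0.41, -0.86, 0.5, -0.3, 0.59] 4 True [26, 14, 9, 23, 6, 6, 4
[... 2433 characters left out ...]
.7   0.51 -0.63  2.16  1.45  0.12  0.54]
20 [0.41, -0.92, 0.42, -0.52, 0.48] 1 True [28, 13, 14, 16, 6, 4]
[ 0.87 -0.28 -0.11  1.95  0.05  1.   -0.69]
[ 0.45  0.32 -0.35  1.08  0.18  1.41 -1.09]
[ 0.62  0.25 -0.68  1.42  0.15  1.53  0.05]
[ 1.05 -0.17 -0.75  2.21 -0.59  0.6   2.44]
[ 0.91  0.29 -0.81  2.29  0.5   0.12  1.43]
[ 0.71  0.51 -0.63  2.16  1.45  0.12  0.54]
20 [0.41, -0.92, 0.42, -0.52, 0.48] 4 True [28, 13, 14, 16, 6, 4]
[ 0.87 -0.28 -0.1   1.95  0.05  1.   -0.7 ]
[ 0.44  0.31 -0.34  1.08  0.17  1.41 -1.09]
[ 0.61  0.24 -0.66  1.42  0.15  1.53  0.06]
[ 0.99 -0.17 -0.69  2.22 -0.57  0.6   2.42]
[ 0.91  0.29 -0.81  2.29  0.49  0.12  1.44]
[ 0.7   0.51 -0.63  2.16  1.45  0.12  0.54]
```

```bash
cat > pl.py <<'E'
from fast import *
def legs(P,Rc,lst):
    for p,r,N in lst:
        w=Ro.from_matrix(r@Rc.T).as_rotvec();print(N,'rows',np.round((p-P)/N/.3,4),np.round(w/N/2/np.pi,5),'-> ',p.round(3),Ro.from_matrix(r).as_rotvec().round(2),'deg/row',np.degrees(np.linalg.norm(w)/N).round(1));P,Rc=p,r
E
python3 - <<'E'
from pl import *
s=status.observe();M=R.as_matrix()
legs(s['position'],Ro.from_rotvec(s['ee_rot']).as_matrix(),[(*via(.48,-.66,.42,-.36,.57),20),(*via(.42,-.06,.4,-.62,-.4),10),(*via(.5,np.radians(-14),.4,np.radians(110),0),20),(g+n*.275,M,10)])
E
```

```text
20 rows [-0.0071 -0.0302  0.026 ] [ 0.00918 -0.00275 -0.01881] ->  [ 0.379 -0.294  0.42 ] [ 2.56 -1.43  0.85] deg/row 7.6
10 rows [ 0.0133  0.0897 -0.0067] [0.00575 0.01424 0.00451] ->  [ 0.419 -0.025  0.4  ] [ 2.81 -0.99 -0.58] deg/row 5.8
20 rows [ 0.011 -0.016  0.   ] [ 0.00364 -0.00177  0.01844] ->  [ 0.485 -0.121  0.4  ] [2.1  2.33 0.  ] deg/row 6.8
10 rows [-0.0239 -0.0035 -0.0345] [ 0.00074 -0.00886  0.00091] ->  [ 0.413 -0.131  0.297] [1.75 2.06 0.56] deg/row 3.2
```

Call:
jog_arm(commands="0.1 -0.0071 -0.0302 0.026 0.00918 -0.00275 -0.01881;0.1 -0.0071 -0.0302 0.026 0.00918 -0.00275 -0.01881;0.1 -0.0071 -0.0302 0.026 0.00918 -0.00275 -0.01881;0.1 -0.0071 -0.0302 0.026 0.00918 -0.00275 -0.01881;0.1 -0.0071 -0.0302 0.026 0.00918 -0.00275 -0.01881")

```text
clock: 9.25
position: [0.4115, -0.1579, 0.3026]
ee_rot: [2.333, 1.346, 0.751]
force: [0.2, -0.7, -0.3]
width: 0.45
```

Call:
jog_arm(commands="0.1 -0.0071 -0.0302 0.026 0.00918 -0.00275 -0.01881;0.1 -0.0071 -0.0302 0.026 0.00918 -0.00275 -0.01881;0.1 -0.0071 -0.0302 0.026 0.00918 -0.00275 -0.01881;0.1 -0.0071 -0.0302 0.026 0.00918 -0.00275 -0.01881;0.1 -0.0071 -0.0302 0.026 0.00918 -0.00275 -0.01881")

```text
clock: 9.75
position: [0.4005, -0.2029, 0.3415]
ee_rot: [2.674, 0.477, 0.874]
force: [0.3, 0.7, -0.6]
width: 0.45
```

Call:
jog_arm(commands="0.1 -0.0071 -0.0302 0.026 0.00918 -0.00275 -0.01881;0.1 -0.0071 -0.0302 0.026 0.00918 -0.00275 -0.01881;0.1 -0.0071 -0.0302 0.026 0.00918 -0.00275 -0.01881;0.1 -0.0071 -0.0302 0.026 0.00918 -0.00275 -0.01881;0.1 -0.0071 -0.0302 0.026 0.00918 -0.00275 -0.01881")

```text
clock: 10.25
position: [0.3895, -0.2482, 0.3806]
ee_rot: [2.754, -0.478, 0.913]
force: [-0.6, -0.4, 1.1]
width: 0.455
```

Call:
jog_arm(commands="0.1 -0.0071 -0.0302 0.026 0.00918 -0.00275 -0.01881;0.1 -0.0071 -0.0302 0.026 0.00918 -0.00275 -0.01881;0.1 -0.0071 -0.0302 0.026 0.00918 -0.00275 -0.01881;0.1 -0.0071 -0.0302 0.026 0.00918 -0.00275 -0.01881;0.1 -0.0071 -0.0302 0.026 0.00918 -0.00275 -0.01881")

```text
clock: 10.75
position: [0.3785, -0.2937, 0.4199]
ee_rot: [2.546, -1.44, 0.859]
force: [0.7, 0.3, -0.6]
width: 0.452
```

```bash
python3 -c "
from h import *
print(status.observe()['joints'].round(2))"
```

```text
[ 0.96 -0.25 -0.36  2.   -0.05  0.8  -0.42]
```

Run:
```python
from pl import *
s=status.observe();c=s['joints'];M=R.as_matrix();A=np.radians
fin=[(g+n*.275,M),(g+n*.1,M),(g+n*.001,M)]
for nm,v in {'dir':[],'dirflip':None,'neut':[via(.5,A(-14),.4,A(110),0)],'full':[via(.42,-.06,.4,-.62,-.4),via(.5,A(-14),.4,A(110),0)]}.items():
    f=fin if v is not None else [(p,M@rz(np.pi)) for p,_ in fin]
    S=mk((v or [])+f,c);q,ok,tr=fol(c,S,sub=3,it=3);print(nm,ok,[x[2] for x in S]);print(*tr,sep='\n')
```

```text
dir False [25, 6, 4]
[ 0.05 -0.24  0.2   2.3  -0.27  0.57  2.18]
[ 0.11  0.12 -0.03  2.41 -0.96  0.12  2.74]
dirflip False [7, 6, 4]
[ 0.8  -0.18 -0.51  2.24 -0.53  0.59 -0.76]
[ 0.    0.12  0.07  2.42 -1.12  0.12 -0.25]
[ 0.    0.31  0.06  2.28 -1.32  0.12 -0.06]
neut False [26, 6, 6, 4]
[ 0.48  0.21 -0.48  1.45  0.09  1.51  1.68]
[ 0.73 -0.18 -0.44  2.25 -0.51  0.59  2.37]
[ 0.11  0.12 -0.03  2.41 -0.96  0.12  2.74]
full True [10, 22, 6, 6, 4]
[ 0.41  0.32 -0.71  1.4   0.07  1.87 -0.98]
[ 0.88  0.45 -1.27  1.35  0.43  1.65  1.35]
[ 1.58 -0.17 -1.21  2.15 -0.69  0.64  2.55]
[ 0.91  0.29 -0.81  2.29  0.49  0.12  1.44]
[ 0.7   0.51 -0.63  2.16  1.45  0.12  0.54]
```

Full loop still works; continue.

Call:
jog_arm(commands="0.1 0.0133 0.0897 -0.0067 0.00575 0.01424 0.00451;0.1 0.0133 0.0897 -0.0067 0.00575 0.01424 0.00451;0.1 0.0133 0.0897 -0.0067 0.00575 0.01424 0.00451;0.1 0.0133 0.0897 -0.0067 0.00575 0.01424 0.00451;0.1 0.0133 0.0897 -0.0067 0.00575 0.01424 0.00451")

```text
clock: 11.25
position: [0.3995, -0.1597, 0.4105]
ee_rot: [2.753, -1.254, 0.151]
force: [0.7, -0.3, -0.5]
width: 0.451
```

Call:
jog_arm(commands="0.1 0.0133 0.0897 -0.0067 0.00575 0.01424 0.00451;0.1 0.0133 0.0897 -0.0067 0.00575 0.01424 0.00451;0.1 0.0133 0.0897 -0.0067 0.00575 0.01424 0.00451;0.1 0.0133 0.0897 -0.0067 0.00575 0.01424 0.00451;0.1 0.0133 0.0897 -0.0067 0.00575 0.01424 0.00451")

```text
clock: 11.75
position: [0.4212, -0.0255, 0.3991]
ee_rot: [2.794, -1.002, -0.559]
force: [1.3, -0.3, -0.1]
width: 0.455
```

```bash
cat > sim.py <<'E'
from pl import *
s=status.observe();c=s['joints'];M=R.as_matrix();A=np.radians
print(c.round(2),s['position'].round(4),s['ee_rot'].round(3))
fin=[(g+n*.275,M),(g+n*.1,M),(g+n*.001,M)]
for nm,v in {'dir':[],'dirflip':None,'neut':[via(.5,A(-14),.4,A(110),0)],'neut20':[via(.5,A(-14),.4,A(20),0)]}.items():
    f=fin if v is not None else [(p,M@rz(np.pi)) for p,_ in fin]
    S=mk((v or [])+f,c);q,ok,tr=fol(c,S,sub=3,it=3);print(nm,ok,[x[2] for x in S]);print(*tr,sep='\n')
E
python3 sim.py
```

```text
[ 0.53  0.36 -0.81  1.44  0.14  1.83 -0.98] [ 0.4212 -0.0255  0.3991] [ 2.794 -1.002 -0.559]
dir True [24, 6, 4]
[ 1.13 -0.16 -0.82  2.21 -0.6   0.6   2.45]
[ 0.91  0.29 -0.81  2.29  0.49  0.12  1.44]
[ 0.7   0.51 -0.63  2.16  1.45  0.12  0.54]
dirflip True [12, 6, 4]
[ 1.06 -0.16 -0.75  2.21 -0.59  0.6  -0.71]
[ 0.91  0.29 -0.81  2.29  0.49  0.12 -1.7 ]
[ 0.7   0.51 -0.63  2.16  1.45  0.12 -2.61]
neut True [22, 6, 6, 4]
[ 0.88  0.45 -1.27  1.35  0.43  1.65  1.35]
[ 1.58 -0.17 -1.21  2.15 -0.69  0.64  2.55]
[ 0.91  0.29 -0.81  2.29  0.49  0.12  1.44]
[ 0.7   0.51 -0.63  2.16  1.45  0.12  0.54]
neut20 True [9, 16, 6, 4]
[ 0.82  0.36 -1.06  1.37  0.31  1.59 -0.11]
[ 1.45 -0.16 -1.1   2.17 -0.66  0.62  2.52]
[ 0.91  0.29 -0.81  2.29  0.49  0.12  1.44]
[ 0.7   0.51 -0.63  2.16  1.45  0.12  0.54]
```

Run:
```python
from pl import *
s=status.observe();M=R.as_matrix();A=np.radians
legs(s['position'],Ro.from_rotvec(s['ee_rot']).as_matrix(),[(*via(.5,A(-14),.4,A(20),0),10),(g+n*.275,M,15),(g+n*.125,M,15),(g+n*.025,M,10)])
```

```text
10 rows [ 0.0213 -0.0318  0.0003] [ 0.0023  -0.00597  0.01246] ->  [ 0.485 -0.121  0.4  ] [3.14 0.16 0.  ] deg/row 5.0
15 rows [-0.0159 -0.0023 -0.023 ] [-0.00427 -0.00505  0.01679] ->  [ 0.413 -0.131  0.297] [1.75 2.06 0.56] deg/row 6.5
15 rows [ 0.0175  0.002  -0.0283] [0. 0. 0.] ->  [ 0.492 -0.122  0.169] [1.75 2.06 0.56] deg/row 0.0
10 rows [ 0.0175  0.002  -0.0283] [0. 0. 0.] ->  [ 0.545 -0.116  0.085] [1.75 2.06 0.56] deg/row 0.0
```

Call:
jog_arm(commands="0.1 0.0213 -0.0318 0 0.0023 -0.00597 0.01246;0.1 0.0213 -0.0318 0 0.0023 -0.00597 0.01246;0.1 0.0213 -0.0318 0 0.0023 -0.00597 0.01246;0.1 0.0213 -0.0318 0 0.0023 -0.00597 0.01246;0.1 0.0213 -0.0318 0 0.0023 -0.00597 0.01246")

```text
clock: 12.25
position: [0.453, -0.0741, 0.3994]
ee_rot: [3.032, -0.433, -0.29]
force: [-0.2, -0.0, -0.2]
width: 0.446
```

Call:
jog_arm(commands="0.1 0.0213 -0.0318 0 0.0023 -0.00597 0.01246;0.1 0.0213 -0.0318 0 0.0023 -0.00597 0.01246;0.1 0.0213 -0.0318 0 0.0023 -0.00597 0.01246;0.1 0.0213 -0.0318 0 0.0023 -0.00597 0.01246;0.1 0.0213 -0.0318 0 0.0023 -0.00597 0.01246")

```text
clock: 12.75
position: [0.4844, -0.1219, 0.3996]
ee_rot: [3.13, 0.173, -0.006]
force: [0.3, -0.4, 0.2]
width: 0.452
```

Call:
jog_arm(commands="0.1 -0.0159 -0.0023 -0.023 -0.00427 -0.00505 0.01679;0.1 -0.0159 -0.0023 -0.023 -0.00427 -0.00505 0.01679;0.1 -0.0159 -0.0023 -0.023 -0.00427 -0.00505 0.01679;0.1 -0.0159 -0.0023 -0.023 -0.00427 -0.00505 0.01679;0.1 -0.0159 -0.0023 -0.023 -0.00427 -0.00505 0.01679")

```text
clock: 13.25
position: [0.46, -0.1245, 0.3645]
ee_rot: [2.83, 0.944, 0.207]
force: [-1.4, -0.7, 0.3]
width: 0.447
```

Call:
jog_arm(commands="0.1 -0.0159 -0.0023 -0.023 -0.00427 -0.00505 0.01679;0.1 -0.0159 -0.0023 -0.023 -0.00427 -0.00505 0.01679;0.1 -0.0159 -0.0023 -0.023 -0.00427 -0.00505 0.01679;0.1 -0.0159 -0.0023 -0.023 -0.00427 -0.00505 0.01679;0.1 -0.0159 -0.0023 -0.023 -0.00427 -0.00505 0.01679")

```text
clock: 13.75
position: [0.435, -0.1274, 0.3295]
ee_rot: [2.351, 1.583, 0.389]
force: [0.5, -0.7, -0.7]
width: 0.454
```

Call:
jog_arm(commands="0.1 -0.0159 -0.0023 -0.023 -0.00427 -0.00505 0.01679;0.1 -0.0159 -0.0023 -0.023 -0.00427 -0.00505 0.01679;0.1 -0.0159 -0.0023 -0.023 -0.00427 -0.00505 0.01679;0.1 -0.0159 -0.0023 -0.023 -0.00427 -0.00505 0.01679;0.1 -0.0159 -0.0023 -0.023 -0.00427 -0.00505 0.01679")

```text
clock: 14.25
position: [0.4109, -0.1296, 0.2943]
ee_rot: [1.736, 2.07, 0.539]
force: [0.0, -0.2, -0.8]
width: 0.449
```

```bash
python3 sim.py | head -5
```

```text
[ 0.99 -0.19 -0.48  2.26 -0.63  0.67  2.67] [ 0.4109 -0.1296  0.2943] [1.736 2.07  0.539]
dir True [4, 6, 4]
[ 0.92 -0.17 -0.63  2.23 -0.56  0.59  2.41]
[ 0.91  0.29 -0.81  2.29  0.49  0.12  1.44]
[ 0.7   0.51 -0.63  2.16  1.45  0.12  0.54]
```

Call:
jog_arm(commands="0.1 0.0175 0.002 -0.0283 0 0 0;0.1 0.0175 0.002 -0.0283 0 0 0;0.1 0.0175 0.002 -0.0283 0 0 0;0.1 0.0175 0.002 -0.0283 0 0 0;0.1 0.0175 0.002 -0.0283 0 0 0")

```text
clock: 14.75
position: [0.4382, -0.1264, 0.2521]
ee_rot: [1.739, 2.068, 0.541]
force: [0.5, -0.3, -0.3]
width: 0.451
```

```bash
python3 sim.py | head -5
```

```text
[ 0.96 -0.08 -0.55  2.29 -0.63  0.5   2.64] [ 0.4382 -0.1264  0.2521] [1.739 2.068 0.541]
dir True [4, 6, 4]
[ 0.92 -0.17 -0.62  2.23 -0.56  0.59  2.41]
[ 0.91  0.29 -0.81  2.29  0.49  0.12  1.44]
[ 0.7   0.51 -0.63  2.16  1.45  0.12  0.54]
```

Call:
jog_arm(commands="0.1 0.0175 0.002 -0.0283 0 0 0;0.1 0.0175 0.002 -0.0283 0 0 0;0.1 0.0175 0.002 -0.0283 0 0 0;0.1 0.0175 0.002 -0.0283 0 0 0;0.1 0.0175 0.002 -0.0283 0 0 0")

```text
clock: 15.25
position: [0.465, -0.1232, 0.2101]
ee_rot: [1.738, 2.067, 0.543]
force: [-0.5, -0.5, -0.4]
width: 0.451
```

Call:
jog_arm(commands="0.1 0.0175 0.002 -0.0283 0 0 0;0.1 0.0175 0.002 -0.0283 0 0 0;0.1 0.0175 0.002 -0.0283 0 0 0;0.1 0 0 0 0 0 0;0.1 0 0 0 0 0 0")

```text
clock: 15.75
position: [0.4808, -0.1209, 0.1848]
ee_rot: [1.738, 2.068, 0.547]
force: [0.2, -0.4, 0.2]
width: 0.451
```

```bash
python3 sim.py | head -5
```

```text
[ 0.86  0.12 -0.61  2.33 -0.57  0.22  2.55] [ 0.4808 -0.1209  0.1848] [1.738 2.068 0.547]
dir False [5, 6, 4]
[ 0.88 -0.17 -0.59  2.23 -0.55  0.59  2.4 ]
[ 0.11  0.12 -0.03  2.41 -0.96  0.12  2.74]
dirflip False [29, 6, 4]
```

Run:
```python
from pl import *
c=status.observe()['joints'];M=R.as_matrix()
def t(nm,lst):
    S=mk(lst,c);q,ok,tr=fol(c,S,sub=4,it=3,tol=.008);print(nm,ok,[x[2] for x in S],*tr)
f=[(g+n*.1,M),(g+n*.06,M),(g+n*.001,M)]
t('straight',f)
h0=fkj(c)[0]
for ax,nm in((us,'roll'),(n,'yaw')):
  for d in(-25,-15,-8,8,15,25):
    T=Ro.from_rotvec(ax*np.radians(d)).as_matrix()@M
    t(f'{nm}{d} here',[(h0,T)]+f)
    t(f'{nm}{d} then .1',[(h0,T),(g+n*.1,T),(g+n*.06,M),(g+n*.001,M)])
```

```text
straight False [4, 3, 3] [ 0.11  0.12 -0.03  2.41 -0.96  0.12  2.74] [ 0.1   0.18 -0.03  2.36 -0.96  0.12  2.74]
roll-25 here True [5, 5, 3, 3] [ 0.38  0.06 -0.19  2.34  1.27  0.29  0.63] [ 0.93  0.3  -0.83  2.28  0.55  0.13  1.39] [ 0.84  0.39 -0.75  2.23  0.97  0.12  1.  ] [ 0.7   0.51 -0.63  2.16  1.45  0.12  0.54]
roll-25 then .1 True [5, 4, 5, 3] [ 0.38  0.06 -0.19  2.34  1.27  0.29  0.63] [ 0.19  0.19 -0.26  2.3   1.43  0.45  0.28] [ 0.84  0.4  -0.75  2.23  0.98  0.12  0.99] [ 0.7   0.51 -0.63  2.16  1.45  0.12  0.54]
roll-15 here True [4, 4, 3, 3] [ 0.7   0.08 -0.43  2.36  0.65  0.12  1.32] [ 0.91  0.29 -0.81  2.29  0.49  0.12  1.44] [ 0.84  0.39 -0.75  2.23  0.97  0.12  1.  ] [ 0.7   0.51 -0.63  2.16  1.45  0.12  0.54]
roll-15 then .1 True [4, 4, 4, 3] [ 0.7   0.08 -0.43  2.36  0.65  0.12  1.32] [ 0.29  0.15 -0.2   2.32  1.17  0.19  0.65] [ 0.84  0.39 -0.75  2.23  0.97  0.12  1.  ] [ 0.7   0.51 -0.63  2.16  1.45  0.12  0.54]
roll-8 here False [3, 4, 3, 3] [ 0.49  0.04 -0.24  2.42 -0.4   0.12  2.32] [ 0.11  0.12 -0.03  2.41 -0.96  0.12  2.74] [ 0.1   0.18 -0.03  2.36 -0.96  0.
[... 2335 characters left out ...]
68] [ 0.23  0.12 -0.15  2.4  -0.81  0.12  2.74]
yaw15 here False [4, 4, 3, 3] [ 0.98  0.15 -0.73  2.32 -0.51  0.22  2.74] [ 0.11  0.12 -0.03  2.41 -0.96  0.12  2.74] [ 0.1   0.18 -0.03  2.36 -0.96  0.12  2.74]
yaw15 then .1 False [4, 4, 4, 3] [ 0.98  0.15 -0.73  2.32 -0.51  0.22  2.74] [ 0.34  0.13 -0.26  2.38 -0.68  0.12  2.74]
yaw25 here False [5, 5, 3, 3] [ 1.12  0.19 -0.88  2.3  -0.3   0.21  2.74] [ 0.11  0.12 -0.03  2.41 -0.96  0.12  2.74] [ 0.1   0.18 -0.03  2.36 -0.96  0.12  2.74]
yaw25 then .1 True [5, 4, 5, 3] [ 1.12  0.19 -0.88  2.3  -0.3   0.21  2.74] [ 0.91  0.29 -0.81  2.29  0.49  0.12  1.88] [ 0.84  0.39 -0.75  2.23  0.97  0.12  1.  ] [ 0.7   0.51 -0.63  2.16  1.45  0.12  0.54]
```

Call:
jog_arm(commands="0.1 0 0 0 -0.00585 -0.00066 -0.00368;0.1 0 0 0 -0.00585 -0.00066 -0.00368;0.1 0 0 0 -0.00585 -0.00066 -0.00368;0.1 0 0 0 -0.00585 -0.00066 -0.00368;0.1 0 0 0 -0.00585 -0.00066 -0.00368")

```text
clock: 16.25
position: [0.4771, -0.1237, 0.1819]
ee_rot: [1.739, 1.981, 0.387]
force: [0.1, -0.3, -0.9]
width: 0.45
```

Call:
jog_arm(commands="0.1 0 0 0 -0.00585 -0.00066 -0.00368;0.1 0 0 0 -0.00585 -0.00066 -0.00368;0.1 0 0 0 -0.00585 -0.00066 -0.00368;0.1 0 0 0 -0.00585 -0.00066 -0.00368;0.1 0 0 0 -0.00585 -0.00066 -0.00368")

```text
clock: 16.75
position: [0.4732, -0.1236, 0.1788]
ee_rot: [1.735, 1.888, 0.236]
force: [-1.2, -0.5, 0.3]
width: 0.447
```

```bash
cat > s4.py <<'E'
from pl import *
s=status.observe();c=s['joints'];M=R.as_matrix();h0=s['position']
print(c.round(3),h0.round(4),'height',((h0-g)@n).round(4),'off us,yv',((h0-g)@us).round(4),((h0-g)@yv).round(4),'roterr deg',np.degrees((Ro.from_matrix(M)*Ro.from_rotvec(s['ee_rot']).inv()).as_rotvec()).round(1))
def t(nm,lst):
    S=mk(lst,c);q,ok,tr=fol(c,S,sub=4,it=3,tol=.008);print(nm,ok,[x[2] for x in S],*tr)
f=[(g+n*.06,M),(g+n*.001,M)]
t('straight',f);t('here first',[(h0,M)]+f)
T=Ro.from_rotvec(s['ee_rot']).as_matrix();t('down .1 tilted',[(g+n*.1,T)]+f);t('.06',[(g+n*.06,T)]+f)
E
python3 s4.py
```

```text
[-0.176  0.043  0.119  2.462  1.217  0.283  0.467] [ 0.4732 -0.1236  0.1788] height 0.1432 off us,yv -0.0113 0.0009 roterr deg [14.8 -0.4  8.7]
straight True [4, 3] [ 0.85  0.4  -0.76  2.23  0.98  0.13  0.99] [ 0.7   0.51 -0.63  2.16  1.45  0.12  0.54]
here first True [4, 4, 3] [ 1.11  0.21 -1.01  2.31  0.21  0.18  1.7 ] [ 0.84  0.39 -0.75  2.23  0.97  0.12  1.  ] [ 0.7   0.51 -0.63  2.16  1.45  0.12  0.54]
down .1 tilted True [4, 4, 3] [-0.02  0.13  0.15  2.35  1.05  0.18  0.78] [ 0.84  0.39 -0.75  2.23  0.97  0.12  1.  ] [ 0.7   0.51 -0.63  2.16  1.45  0.12  0.54]
.06 True [4, 4, 3] [-0.06  0.23  0.2   2.31  1.33  0.13  0.49] [ 0.84  0.4  -0.75  2.23  0.97  0.12  0.99] [ 0.7   0.51 -0.63  2.16  1.45  0.12  0.54]
```

Run:
```python
from pl import *
s=status.observe();M=R.as_matrix()
legs(s['position'],Ro.from_rotvec(s['ee_rot']).as_matrix(),[(g+n*.06,M,15)])
```

```text
15 rows [ 0.0119  0.0011 -0.0143] [ 2.74e-03 -7.00e-05  1.61e-03] ->  [ 0.527 -0.119  0.114] [1.75 2.06 0.56] deg/row 1.1
```

Call:
jog_arm(commands="0.1 0.0119 0.0011 -0.0143 0.00274 0 0.00161;0.1 0.0119 0.0011 -0.0143 0.00274 0 0.00161;0.1 0.0119 0.0011 -0.0143 0.00274 0 0.00161;0.1 0.0119 0.0011 -0.0143 0.00274 0 0.00161;0.1 0.0119 0.0011 -0.0143 0.00274 0 0.00161")

```text
clock: 17.25
position: [0.4906, -0.1212, 0.1573]
ee_rot: [1.742, 1.953, 0.338]
force: [0.4, 0.4, -0.2]
width: 0.451
```

Call:
jog_arm(commands="0.1 0.0119 0.0011 -0.0143 0.00274 0 0.00161;0.1 0.0119 0.0011 -0.0143 0.00274 0 0.00161;0.1 0.0119 0.0011 -0.0143 0.00274 0 0.00161;0.1 0.0119 0.0011 -0.0143 0.00274 0 0.00161;0.1 0.0119 0.0011 -0.0143 0.00274 0 0.00161")

```text
clock: 17.75
position: [0.5067, -0.1213, 0.1373]
ee_rot: [1.748, 2.007, 0.433]
force: [-0.3, 0.3, -0.3]
width: 0.449
```

```bash
python3 s4.py
```

```text
[ 0.694  0.249 -0.617  2.37   1.46   0.126  0.417] [ 0.5067 -0.1213  0.1373] height 0.0901 off us,yv -0.0048 -0.0005 roterr deg [ 5.6 -0.5  3.1]
straight True [4, 3] [ 0.9   0.43 -0.84  2.21  1.08  0.18  0.9 ] [ 0.7   0.51 -0.63  2.16  1.45  0.12  0.54]
here first True [3, 2, 3] [ 1.03  0.4  -0.98  2.22  0.95  0.22  1.02] [ 0.89  0.43 -0.83  2.21  1.07  0.17  0.91] [ 0.7   0.51 -0.63  2.16  1.45  0.12  0.54]
down .1 tilted True [3, 3, 3] [ 0.88  0.3  -0.84  2.23  0.98  0.26  0.93] [ 0.87  0.42 -0.8   2.22  1.04  0.15  0.94] [ 0.7   0.51 -0.63  2.16  1.45  0.12  0.54]
.06 True [4, 2, 3] [ 0.72  0.36 -0.68  2.22  1.21  0.22  0.7 ] [ 0.89  0.43 -0.82  2.21  1.06  0.17  0.91] [ 0.7   0.51 -0.63  2.16  1.45  0.12  0.54]
```

Call:
jog_arm(commands="0.1 0.0119 0.0015 -0.0162 0.00156 -0.00014 0.00086;0.1 0.0119 0.0015 -0.0162 0.00156 -0.00014 0.00086;0.1 0.0119 0.0015 -0.0162 0.00156 -0.00014 0.00086;0.1 0.0119 0.0015 -0.0162 0.00156 -0.00014 0.00086;0.1 0.0119 0.0015 -0.0162 0.00156 -0.00014 0.00086")

```text
clock: 18.25
position: [0.5248, -0.119, 0.1128]
ee_rot: [1.749, 2.035, 0.498]
force: [0.3, 0.5, 0.7]
width: 0.447
```

Call:
jog_arm(commands="0.1 0.0119 0.0015 -0.0162 0.00156 -0.00014 0.00086;0.1 0.0119 0.0015 -0.0162 0.00156 -0.00014 0.00086;0.1 0.0119 0.0015 -0.0162 0.00156 -0.00014 0.00086;0.1 0.0119 0.0015 -0.0162 0.00156 -0.00014 0.00086;0.1 0.0119 0.0015 -0.0162 0.00156 -0.00014 0.00086")

```text
clock: 18.75
position: [0.5422, -0.1161, 0.0873]
ee_rot: [1.75, 2.065, 0.565]
force: [0.1, -0.5, -0.6]
width: 0.449
```

```bash
python3 s4.py|head -2;python3 - <<'E'
from h import *
a=grab('top');b=grab('scene')
im=np.zeros((600,800,3),np.uint8)
im[:300]=cv2.resize(a['pixels'][205:280,270:470],None,fx=4,fy=4,interpolation=2)
im[300:]=cv2.resize(b['pixels'][235:310,220:420],None,fx=4,fy=4,interpolation=2);save('pre2.png',im)
E
```

```text
[ 0.9    0.496 -0.834  2.312  1.922  0.191  0.087] [ 0.5422 -0.1161  0.0873] height 0.0288 off us,yv -0.0008 0.0007 roterr deg [-0.1 -0.1 -0.1]
straight True [4, 3] [ 0.95  0.47 -0.93  2.19  1.16  0.24  0.83] [ 0.76  0.54 -0.72  2.15  1.47  0.18  0.52]
```

View pics/pre2.png

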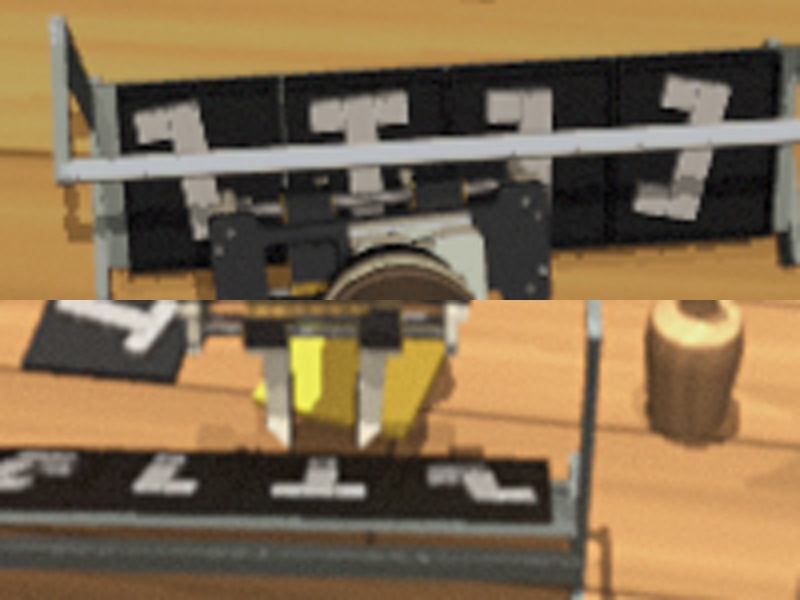

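Call:
jog_arm(commands="0.1 0.0077 0.0009 -0.0124 0 0 0;0.1 0.0077 0.0009 -0.0124 0 0 0;0.1 0.0077 0.0009 -0.0124 0 0 0;0.1 0.0077 0.0009 -0.0124 0 0 0;0.1 0.0077 0.0009 -0.0124 0 0 0")

```text
clock: 19.35
position: [0.5535, -0.114, 0.0682]
ee_rot: [1.75, 2.066, 0.565]
force: [-0.0, -1.0, -0.2]
width: 0.451
```

Call:
jog_arm(commands="0.1 0.0018 0.0002 -0.0028 0 0 0;0.1 0.0018 0.0002 -0.0028 0 0 0;0.1 0.0018 0.0002 -0.0028 0 0 0;0.1 0.0018 0.0002 -0.0028 0 0 0;0.1 0 0 0 0 0 0")

```text
clock: 19.85
position: [0.5554, -0.114, 0.0652]
ee_rot: [1.75, 2.066, 0.565]
force: [0.7, 0.6, -0.7]
width: 0.451
```

```bash
python3 s4.py|head -1
```

```text
[ 0.905  0.587 -0.881  2.299  1.988  0.281  0.044] [ 0.5554 -0.114   0.0652] height 0.0029 off us,yv -0.0012 0.0013 roterr deg [-0.1 -0.2 -0.1]
```

Call:
jog_arm(commands="0.1 0.0013 0.0002 -0.0021 0 0 0;0.1 0.0013 0.0002 -0.0021 0 0 0;1 0 0 0 0 0 0;1 0 0 0 0 0 0;1 0 0 0 0 0 0", force=40)

```text
clock: 20.35
position: [0.5561, -0.114, 0.0639]
ee_rot: [1.751, 2.066, 0.564]
force: [-0.6, -1.8, -0.5]
width: 0.241
```

Call:
jog_arm(commands="1 0 0 0 0 0 0;1 0 0 0 0 0 0;1 0 0 0 0 0 0;1 0 0 0 0 0 0;1 0 0 0 0 0 0")

```text
clock: 20.85
position: [0.5561, -0.114, 0.0639]
ee_rot: [1.751, 2.066, 0.564]
force: [-1.3, -0.6, -0.1]
width: 0.211
```

```bash
python3 s4.py|head -1
```

```text
[ 0.904  0.592 -0.883  2.298  1.991  0.285  0.042] [ 0.5561 -0.114   0.0639] height 0.0015 off us,yv -0.0014 0.0012 roterr deg [-0.1 -0.2 -0.1]
```

```bash
cat > s5.py <<'E'
from pl import *
s=status.observe();c=s['joints'];M=R.as_matrix();h0=s['position'];A=np.radians
T0=Ro.from_rotvec(s['ee_rot']).as_matrix()
def down(h):h=A(h);return np.array([[np.cos(h),np.sin(h),0],[np.sin(h),-np.cos(h),0],[0,0,-1.]])
PL=np.array([.4819,.2769,0]);Z=np.array([0,0,1.])
E
python3 - <<'E'
from s5 import *
out=[(h0+n*.04,M),(h0+n*.14-us*.03,M),(h0+n*.24-us*.03,M)]
for nm,v in {'a':[(np.array([.42,-.1,.36]),down(98)),(PL+Z*.33,down(75.6))],
 'b':[(np.array([.45,-.12,.36]),down(90)),(np.array([.45,.05,.38]),down(84)),(PL+Z*.33,down(75.6))],'c':[(np.array([.45,.05,.38]),down(84)),(PL+Z*.33,down(75.6))]}.items():
    S=mk(out+v+[(PL+Z*.1,down(75.6)),(PL+Z*.062,down(75.6))],c);q,ok,tr=fol(c,S,sub=3,it=3);print(nm,ok,[x[2] for x in S]);print(*tr,sep='\n')
legs(h0,T0,[(h0+n*.04,M,5),(h0+n*.14-us*.03,M,10),(h0+n*.24-us*.03,M,5)])
E
```

```text
a True [4, 4, 4, 6, 12, 8, 3]
[ 0.86  0.47 -0.82  2.19  1.24  0.19  0.75]
[ 1.31  0.39 -1.27  2.26  0.86  0.29  1.13]
[ 1.56 -0.12 -1.25  2.27 -0.72  0.48  2.59]
[ 0.98  0.21 -1.11  1.64  0.19  1.41  1.56]
[-0.07  0.43 -0.89  1.43  0.34  1.44  0.36]
[-0.08  0.61 -0.81  1.84  0.55  0.93  0.17]
[-0.1   0.66 -0.78  1.88  0.6   0.86  0.13]
b True [4, 4, 4, 7, 6, 8, 8, 3]
[ 0.86  0.47 -0.82  2.19  1.24  0.19  0.75]
[ 1.31  0.39 -1.27  2.26  0.86  0.29  1.13]
[ 1.56 -0.12 -1.25  2.27 -0.72  0.48  2.59]
[ 0.89  0.26 -1.01  1.58  0.22  1.43  1.43]
[ 0.54  0.23 -1.02  1.55  0.2   1.47  0.98]
[-0.07  0.43 -0.89  1.43  0.34  1.44  0.36]
[-0.08  0.61 -0.81  1.84  0.55  0.93  0.17]
[-0.1   0.66 -0.78  1.88  0.6   0.86  0.13]
c True [4, 4, 4, 8, 8, 8, 3]
[ 0.86  0.47 -0.82  2.19  1.24  0.19  0.75]
[ 1.31  0.39 -1.27  2.26  0.86  0.29  1.13]
[ 1.56 -0.12 -1.25  2.27 -0.72  0.48  2.59]
[ 0.58  0.26 -1.1   1.54  0.23  1.48  0.94]
[-0.05  0.45 -0.94  1.42  0.36  1.45  0.34]
[-0.06  0.63 -0.85  1.83  0.58  0.95  0.15]
[-0.08  0.68 -0.82  1.87  0.63  0.88  0.11]
5 rows [-0.014  -0.0016  0.0226] [-5.0e-05 -1.1e-04 -7.0e-05] ->  [ 0.535 -0.116  0.098] [1.75 2.06 0.56] deg/row 0.1
10 rows [-0.026  -0.0029  0.023 ] [0. 0. 0.] ->  [ 0.457 -0.125  0.167] [1.75 2.06 0.56] deg/row 0.0
5 rows [-0.0351 -0.004   0.0565] [0. 0. 0.] ->  [ 0.404 -0.131  0.252] [1.75 2.06 0.56] deg/row 0.0
```

Call:
jog_arm(commands="1 -0.014 -0.0016 0.0226 0 0 0;1 -0.014 -0.0016 0.0226 0 0 0;1 -0.014 -0.0016 0.0226 0 0 0;1 -0.014 -0.0016 0.0226 0 0 0;1 -0.014 -0.0016 0.0226 0 0 0")

```text
clock: 21.35
position: [0.5349, -0.1161, 0.0988]
ee_rot: [1.749, 2.066, 0.565]
force: [-0.4, -0.4, -1.9]
width: 0.209
```

Call:
jog_arm(commands="1 -0.026 -0.0029 0.023 0 0 0;1 -0.026 -0.0029 0.023 0 0 0;1 -0.026 -0.0029 0.023 0 0 0;1 -0.026 -0.0029 0.023 0 0 0;1 -0.026 -0.0029 0.023 0 0 0")

```text
clock: 21.85
position: [0.4958, -0.1204, 0.1333]
ee_rot: [1.748, 2.066, 0.564]
force: [0.1, -1.0, -1.5]
width: 0.212
```

```bash
python3 s4.py|head -1
python3 - <<'E'
from s5 import *
print(s['width'],s['force'])
for nm,v in {'n':[(h0+n*.04-us*.015,M),(h0+n*.15-us*.015,M)],'n2':[(h0+n*.04-us*.015,M),(np.array([.42,-.12,.26]),Ro.from_rotvec(.25*M[:,0]).as_matrix()@M)],'n3':[(h0+n*.04-us*.015,M),(np.array([.42,-.12,.26]),Ro.from_rotvec(-.25*M[:,0]).as_matrix()@M)]}.items():
    S=mk(v+[(np.array([.45,.05,.38]),down(84)),(PL+Z*.33,down(75.6)),(PL+Z*.1,down(75.6))],c);q,ok,tr=fol(c,S,sub=3,it=3);print(nm,ok,[x[2] for x in S]);print(*tr,sep='\n')
E
```

```text
[ 1.144  0.377 -1.025  2.349  1.218  0.144  0.8  ] [ 0.4958 -0.1204  0.1333] height 0.0925 off us,yv -0.016 0.0016 roterr deg [-0.  -0.1 -0.2]
0.21168384747433358 [ 0.10501418 -0.993574   -1.4506455 ]
n True [3, 5, 8, 8, 8]
[ 1.28  0.43 -1.27  2.25  0.97  0.32  1.02]
[ 1.56 -0.12 -1.25  2.27 -0.73  0.49  2.59]
[ 0.58  0.26 -1.1   1.54  0.23  1.48  0.94]
[-0.05  0.45 -0.94  1.42  0.36  1.45  0.34]
[-0.06  0.63 -0.86  1.83  0.58  0.95  0.15]
n2 True [3, 5, 8, 8, 8]
[ 1.28  0.43 -1.27  2.25  0.97  0.32  1.02]
[ 1.35  0.11 -1.27  2.06  0.08  0.75  1.78]
[ 0.56  0.25 -1.06  1.55  0.21  1.48  0.96]
[-0.06  0.44 -0.92  1.42  0.35  1.45  0.35]
[-0.07  0.62 -0.84  1.83  0.57  0.94  0.16]
n3 False [3, 5, 9, 8, 8]
[ 1.28  0.43 -1.27  2.25  0.97  0.32  1.02]
```

Run:
```python
from s5 import *
legs(h0,T0,[(h0+n*.05-us*.015,M,5),(np.array([.42,-.12,.26]),Ro.from_rotvec(.25*M[:,0]).as_matrix()@M,10),(np.array([.45,.05,.38]),down(84),10),(PL+Z*.33,down(75.6),10)])
```

```text
5 rows [-0.026  -0.0029  0.023 ] [-0.e+00 -8.e-05 -1.e-04] ->  [ 0.457 -0.125  0.168] [1.75 2.06 0.56] deg/row 0.0
10 rows [-0.0123  0.0016  0.0307] [-0.00062  0.00393 -0.00011] ->  [ 0.42 -0.12  0.26] [1.88 2.21 0.32] deg/row 1.4
10 rows [0.01   0.0567 0.04  ] [ 0.0003   0.00492 -0.00417] ->  [0.45 0.05 0.38] [2.33 2.1  0.  ] deg/row 2.3
10 rows [ 0.0106  0.0756 -0.0167] [ 0.       0.      -0.00233] ->  [0.482 0.277 0.33 ] [2.48 1.93 0.  ] deg/row 0.8
```

Call:
jog_arm(commands="1 -0.026 -0.0029 0.023 0 0 0;1 -0.026 -0.0029 0.023 0 0 0;1 -0.026 -0.0029 0.023 0 0 0;1 -0.026 -0.0029 0.023 0 0 0;1 -0.026 -0.0029 0.023 0 0 0")

```text
clock: 22.35
position: [0.4583, -0.1249, 0.1655]
ee_rot: [1.75, 2.066, 0.563]
force: [-0.7, 0.5, -1.5]
width: 0.209
```

Call:
jog_arm(commands="1 -0.0123 0.0016 0.0307 -0.00062 0.00393 -0.00011;1 -0.0123 0.0016 0.0307 -0.00062 0.00393 -0.00011;1 -0.0123 0.0016 0.0307 -0.00062 0.00393 -0.00011;1 -0.0123 0.0016 0.0307 -0.00062 0.00393 -0.00011;1 -0.0123 0.0016 0.0307 -0.00062 0.00393 -0.00011")

```text
clock: 22.85
position: [0.4404, -0.123, 0.2097]
ee_rot: [1.817, 2.14, 0.442]
force: [-0.5, -1.1, -1.4]
width: 0.209
```

Call:
jog_arm(commands="1 -0.0123 0.0016 0.0307 -0.00062 0.00393 -0.00011;1 -0.0123 0.0016 0.0307 -0.00062 0.00393 -0.00011;1 -0.0123 0.0016 0.0307 -0.00062 0.00393 -0.00011;1 -0.0123 0.0016 0.0307 -0.00062 0.00393 -0.00011;1 -0.0123 0.0016 0.0307 -0.00062 0.00393 -0.00011")

```text
clock: 23.35
position: [0.422, -0.1205, 0.2557]
ee_rot: [1.882, 2.213, 0.314]
force: [0.1, -0.0, -1.5]
width: 0.209
```

```bash
python3 s4.py|head -1
```

```text
[ 1.536  0.013 -1.242  2.109 -0.141  0.746  2.118] [ 0.422  -0.1205  0.2557] height 0.2351 off us,yv -0.0134 0.0098 roterr deg [  2.3 -14.2   0.3]
```

Call:
jog_arm(commands="1 0.01 0.0567 0.04 0.0003 0.00492 -0.00417;1 0.01 0.0567 0.04 0.0003 0.00492 -0.00417;1 0.01 0.0567 0.04 0.0003 0.00492 -0.00417;1 0.01 0.0567 0.04 0.0003 0.00492 -0.00417;1 0.01 0.0567 0.04 0.0003 0.00492 -0.00417")

```text
clock: 23.85
position: [0.4372, -0.0346, 0.3159]
ee_rot: [2.111, 2.169, 0.163]
force: [-0.0, 0.4, -1.9]
width: 0.211
```

Call:
jog_arm(commands="1 0.01 0.0567 0.04 0.0003 0.00492 -0.00417;1 0.01 0.0567 0.04 0.0003 0.00492 -0.00417;1 0.01 0.0567 0.04 0.0003 0.00492 -0.00417;1 0.01 0.0567 0.04 0.0003 0.00492 -0.00417;1 0.01 0.0567 0.04 0.0003 0.00492 -0.00417")

```text
clock: 24.35
position: [0.4521, 0.0507, 0.3759]
ee_rot: [-2.333, -2.102, -0.001]
force: [0.1, 0.8, -1.8]
width: 0.208
```

Call:
jog_arm(commands="1 0.0106 0.0756 -0.0167 0 0 -0.00233;1 0.0106 0.0756 -0.0167 0 0 -0.00233;1 0.0106 0.0756 -0.0167 0 0 -0.00233;1 0.0106 0.0756 -0.0167 0 0 -0.00233;1 0.0106 0.0756 -0.0167 0 0 -0.00233")

```text
clock: 24.85
position: [0.4678, 0.1642, 0.3503]
ee_rot: [-2.408, -2.016, -0.003]
force: [0.5, -0.2, -1.3]
width: 0.21
```

Call:
jog_arm(commands="1 0.0106 0.0756 -0.0167 0 0 -0.00233;1 0.0106 0.0756 -0.0167 0 0 -0.00233;1 0.0106 0.0756 -0.0167 0 0 -0.00233;1 0.0106 0.0756 -0.0167 0 0 -0.00233;1 0.0106 0.0756 -0.0167 0 0 -0.00233")

```text
clock: 25.35
position: [0.4837, 0.2775, 0.3253]
ee_rot: [-2.48, -1.926, -0.004]
force: [0.3, -0.5, -1.6]
width: 0.211
```

Run:
```python
from s5 import *
print(c.round(2));legs(h0,T0,[(PL+Z*.13,down(75.6),10),(PL+Z*.075,down(75.6),5)])
S=mk([(PL+Z*.1,down(75.6)),(PL+Z*.062,down(75.6))],c);q,ok,tr=fol(c,S,sub=3,it=3);print(ok,*tr)
a=grab('top');b=grab('scene')
im=np.zeros((600,800,3),np.uint8)
im[:300,:400]=cv2.resize(a['pixels'][190:310,120:280],(400,300),interpolation=2)
im[300:,:]=cv2.resize(b['pixels'][200:320,390:550],(800,600),interpolation=2)[150:450];
im[:300,400:]=cv2.resize(a['pixels'][205:280,280:480],(400,150))[[*range(150)]*2];save('carry.png',im)
```

```text
[ 0.12  0.45 -1.08  1.53  0.4   1.4   0.34]
10 rows [-0.0006 -0.0002 -0.0651] [-4.e-05  2.e-05 -2.e-05] ->  [0.482 0.277 0.13 ] [2.48 1.93 0.  ] deg/row 0.0
5 rows [ 0.      0.     -0.0367] [0. 0. 0.] ->  [0.482 0.277 0.075] [2.48 1.93 0.  ] deg/row 0.0
True [-0.02  0.67 -0.93  1.81  0.64  0.99  0.1 ] [-0.04  0.71 -0.89  1.86  0.69  0.92  0.05]
```

View pics/carry.png

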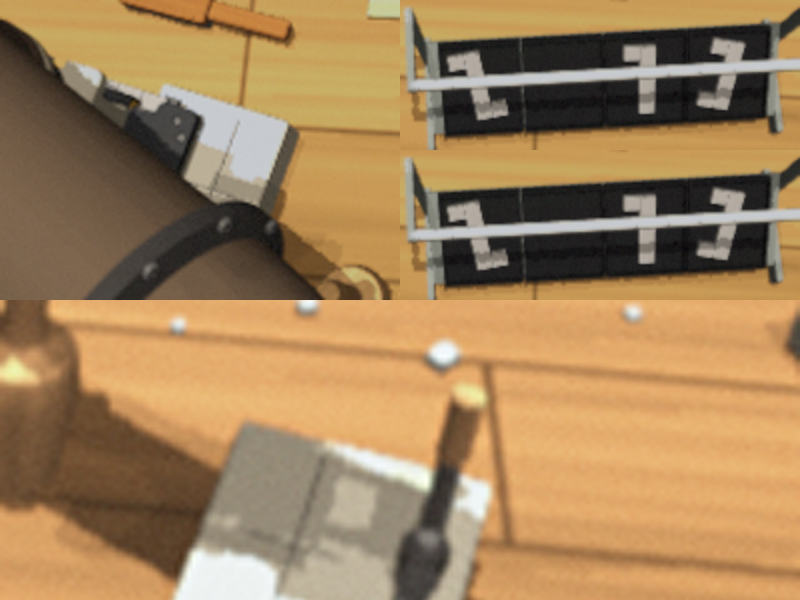

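```bash
NOCELL=1 python3 - <<'E'
from fast import *
for q in([.12,.45,-1.08,1.53,.40,1.40,.34],[-.04,.71,-.89,1.86,.69,.92,.05]):
    q=np.array(q);p,Rm,J=fkj(q)
    Rm=np.eye(3);p=np.array([0,0,L[0]])
    for i in range(7):
        if i%2==0:Rm=Rm@rz(-q[i]);p=p+Rm@OFF[i];print(i,p.round(3))
        else:Rm=Rm@ry(q[i])
E
```

```text
0 [ 0.034 -0.051  0.16 ]
2 [ 0.286 -0.08   0.611]
4 [0.471 0.234 0.606]
6 [0.472 0.234 0.311]
0 [ 0.042 -0.045  0.16 ]
2 [ 0.402 -0.036  0.531]
4 [0.482 0.274 0.356]
6 [0.481 0.273 0.061]
```

Call:
jog_arm(commands="1 -0.0006 -0.0002 -0.0651 0 0 0;1 -0.0006 -0.0002 -0.0651 0 0 0;1 -0.0006 -0.0002 -0.0651 0 0 0;1 -0.0006 -0.0002 -0.0651 0 0 0;1 -0.0006 -0.0002 -0.0651 0 0 0")

```text
clock: 25.95
position: [0.4831, 0.2753, 0.2273]
ee_rot: [-2.48, -1.926, -0.003]
force: [-0.7, 0.1, -0.6]
width: 0.213
```

Call:
jog_arm(commands="1 -0.0006 -0.0002 -0.0651 0 0 0;1 -0.0006 -0.0002 -0.0651 0 0 0;1 -0.0006 -0.0002 -0.0651 0 0 0;1 -0.0006 -0.0002 -0.0651 0 0 0;1 0 0 -0.04 0 0 0")

```text
clock: 26.45
position: [0.4822, 0.2746, 0.1365]
ee_rot: [-2.48, -1.926, -0.001]
force: [-1.0, -0.3, -1.8]
width: 0.21
```

Call:
jog_arm(commands="1 0 0 -0.04 0 0 0;1 0 0 -0.04 0 0 0;1 0 0 -0.04 0 0 0;1 0 0 0 0 0 0;1 0 0 0 0 0 0")

```text
clock: 26.95
position: [0.4823, 0.2759, 0.1013]
ee_rot: [-2.479, -1.926, -0.001]
force: [-0.7, -0.0, -1.3]
width: 0.208
```

Run:
```python
from s5 import *
print(c.round(2),h0);legs(h0,T0,[(PL+Z*.0625,down(75.6),5)])
b=grab('scene');P=pts(b);hs=cv2.cvtColor(b['pixels'],cv2.COLOR_RGB2HSV)
im=cv2.resize(b['pixels'][240:340,400:533],(798,600),interpolation=2);save('place.png',im)
```

```text
[ 0.02  0.65 -0.94  1.83  0.62  0.98  0.14] [0.48230778 0.27588818 0.10125347]
5 rows [-0.0003  0.0007 -0.0258] [-7.e-05 -3.e-05 -5.e-05] ->  [0.482 0.277 0.062] [2.48 1.93 0.  ] deg/row 0.0
```

View pics/place.png

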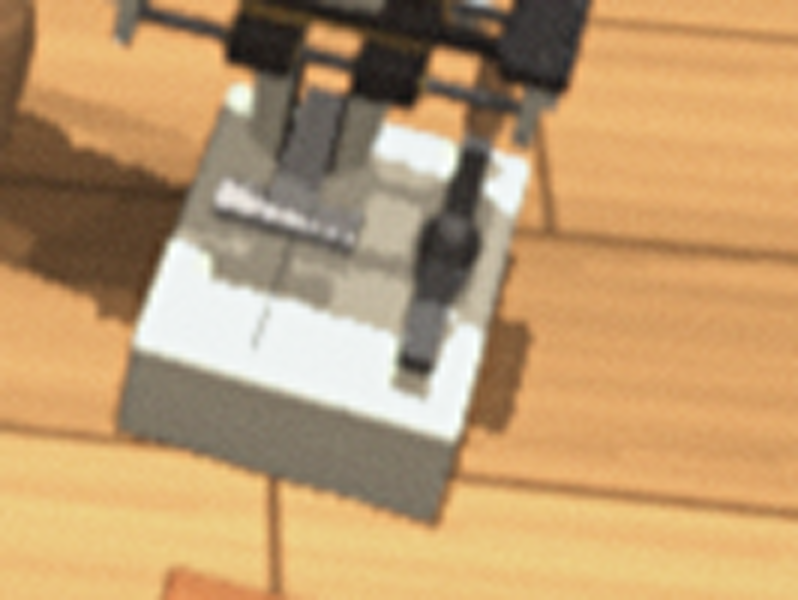

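Run:
```python
from h import *
d=load('scene');sx=np.array([.9686,-.2487]);sy=np.array([.2487,.9686]);m=np.array([.491,.2746])
for (x,y,z) in((216,208,.0998),(352,247,.0998),(222,182,.1098),(356,224,.1098)):
    r=ray(d,400+x/6,240+y/6,z)[:2]-m;print((r@sx*1000).round(1),(r@sy*1000).round(1))
# pencil mark check: crossing from scene: long line visible
c=np.array([.491,.2746,.06]);print(proj(d,c),(proj(d,c)-[400,240])*6)
```

```text
37.8 -28.1
38.6 30.7
31.6 -28.5
34.7 29.8
[447.62529458 278.73165442] [285.75176748 232.38992654]
```

Run:
```python
from h import *
d=load('scene');P=pts(d);sx=np.array([.9686,-.2487]);sy=np.array([.2487,.9686]);m=np.array([.491,.2746])
q=P[240:340,400:533].reshape(-1,3);xy=np.c_[(q[:,:2]-m)@sx,(q[:,:2]-m)@sy,q[:,2]]*1000
k=(xy[:,0]>15)&(xy[:,0]<60)&(abs(xy[:,1])<40)&(xy[:,2]>92)&(xy[:,2]<118);w=xy[k]
print(len(w),w.min(0),w.max(0))
for a in range(16,56,3):
    s=w[(w[:,0]>=a)&(w[:,0]<a+3)]
    if len(s):print(a,len(s),s[:,2].mean().round(1),s[:,1].min().round(1),s[:,1].max().round(1))
```

```text
196 [ 15.28062221 -30.7383821   97.14732515] [ 46.09089416  29.24431725 113.57898967]
16 7 109.0 -8.2 7.6
19 6 109.3 -9.9 8.3
22 8 108.2 -27.4 19.3
25 25 108.4 -29.5 27.3
28 23 108.0 -30.7 29.2
31 14 107.5 -28.0 28.8
34 13 109.4 -22.4 23.4
37 36 106.0 -30.7 29.0
40 48 105.5 -28.5 28.5
43 12 106.9 -23.0 28.0
46 1 105.0 -3.5 -3.5
```

Call:
jog_arm(commands="1 0.0007 0.0004 -0.0248 0 0 0;1 0.0007 0.0004 -0.0248 0 0 0;1 0.0007 0.0004 -0.0248 0 0 0;1 0.0007 0.0004 -0.0248 0 0 0;1 0.0007 0.0004 -0.0248 0 0 0")

```text
clock: 27.5
position: [0.4833, 0.2762, 0.0633]
ee_rot: [-2.479, -1.926, -0.001]
force: [-4.6, -4.9, 34.9]
width: 0.214
```

Call:
jog_arm(commands="1 0 0 -0.002 0 0 0;1 0 0 -0.002 0 0 0;1 0 0 0 0 0 0;1 0 0 0 0 0 0;1 0 0 0 0 0 0")

```text
clock: 28.0
position: [0.4834, 0.2762, 0.063]
ee_rot: [-2.48, -1.926, -0.001]
force: [-1.5, -2.3, 6.3]
width: 0.212
```

Call:
jog_arm(commands="0.2 0 0 0 0 0 0;0.2 0 0 0 0 0 0;0.2 0 0 0 0 0 0;0.2 0 0 0 0 0 0;0.2 0 0 0.003 0 0 0")

```text
clock: 28.5
position: [0.4833, 0.2763, 0.0636]
ee_rot: [-2.479, -1.926, -0.001]
force: [-0.6, 0.2, 0.2]
width: 0.401
```

Call:
jog_arm(commands="0.2 0 0 0.05 0 0 0;0.2 0 0 0.1 0 0 0;0.2 0 0 0.13 0 0 0;0.2 0 0 0.13 0 0 0;0.2 0 0 0.13 0 0 0")

```text
clock: 29.0
position: [0.4829, 0.2765, 0.2285]
ee_rot: [-2.478, -1.927, -0.002]
force: [1.5, 1.0, 0.0]
width: 0.402
```

```bash
cat > chk.py <<'E'
from h import *
sx=np.array([.9686,-.2487]);sy=np.array([.2487,.9686]);m=np.array([.491,.2746])
def chk(name,zt=.07):
    d=grab(name);P=pts(d);q=P.reshape(-1,3);xy=np.c_[(q[:,:2]-m)@sx,(q[:,:2]-m)@sy,q[:,2]]*1000
    k=(abs(xy[:,0])<58)&(abs(xy[:,1])<36)&(xy[:,2]>65.5)&(xy[:,2]<73.5);w=xy[k]
    hs=cv2.cvtColor(d['pixels'],cv2.COLOR_RGB2HSV)
    print(name,len(w))
    for a in range(-56,56,6):
        s=w[(w[:,0]>=a)&(w[:,0]<a+6)]
        if len(s):print(a+3,len(s),s[:,2].mean().round(1),s[:,1].min().round(1),s[:,1].max().round(1),s[:,1].mean().round(1))
    print('x range',np.percentile(w[:,0],[0,1,99,100]).round(1));return d
E
python3 - <<'E'
from chk import *
d=chk('scene');im=cv2.resize(d['pixels'][240:340,400:533],(798,600),interpolation=2);save('placed.png',im)
t=chk('top');c=proj(d,[.491,.2746,.06]);print((c-[400,240])*6)
E
```

```text
scene 264
-53 1 65.7 32.1 32.1 32.1
-47 4 71.2 -0.0 8.3 4.0
-41 10 71.4 -9.3 9.1 -0.6
-35 10 71.4 -5.6 9.9 2.3
-29 12 70.6 -9.2 9.8 -0.4
-23 10 70.9 -32.8 8.3 -2.5
-17 13 70.8 -9.7 35.9 2.9
-11 12 70.7 -8.8 9.9 -0.8
-5 10 71.2 -9.6 9.2 1.4
1 8 70.4 -6.4 10.0 1.0
7 16 70.9 -9.6 9.1 0.0
13 7 70.2 -8.5 10.5 2.6
19 16 70.5 -11.2 25.8 0.8
25 19 70.9 -29.5 18.1 -2.4
31 33 70.8 -29.8 30.0 1.7
37 27 71.4 -27.1 28.2 4.4
43 51 69.8 -29.7 29.8 -0.4
49 4 67.9 -26.2 -2.9 -12.9
x range [-56.2 -45.4  46.6  51.5]
top 38
25 1 70.5 -10.3 -10.3 -10.3
31 8 71.0 -18.6 -9.3 -14.0
37 20 70.0 -30.1 -9.0 -20.1
43 8 71.3 -29.7 -10.6 -20.3
49 1 65.9 -32.4 -32.4 -32.4
x range [28.  28.2 48.4 51.9]
[285.75176748 232.38992654]
```

View pics/placed.png

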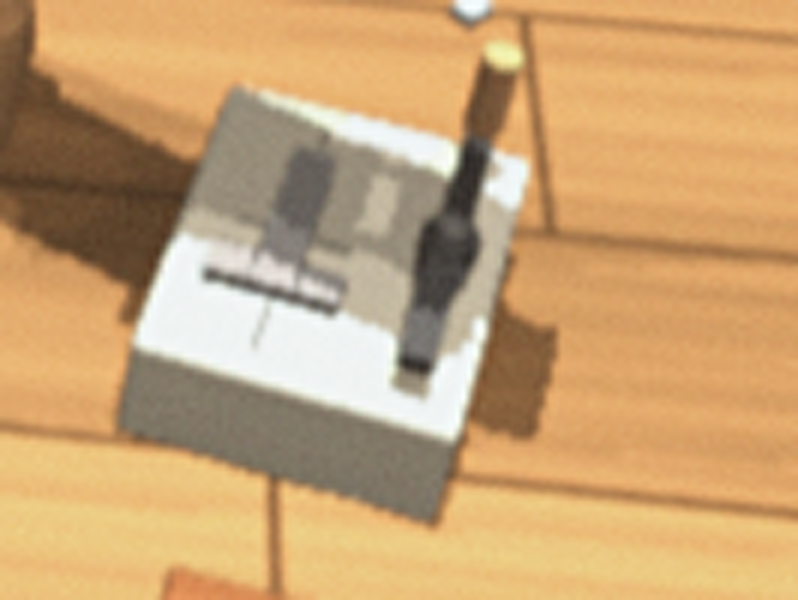

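Run:
```python
from s5 import *
d=load('scene');print('knob',ray(d,483.5,249.0,.129))
P=pts(d);q=P.reshape(-1,3);k=(np.hypot(q[:,0]-.4346,q[:,1]-.3563)<.025)&(q[:,2]>.12)&(q[:,2]<.136);print(k.sum(),q[k].mean(0))
pin=np.array([.5072,.3376])
def kp(a,z=.1):a=A(a);return np.array([*(pin+.075*np.array([np.cos(a),np.sin(a)])),z])
K=kp(165.6)
arcp=[(kp(165.6-9*i),down(75.6-9*i)) for i in range(1,11)]
S=mk([(K+Z*.13,down(75.6)),(K,down(75.6))]+arcp,c);q,ok,tr=fol(c,S,sub=2,it=3);print(ok);print(*tr[::3],tr[-1],sep='\n')
legs(h0,T0,[(K+Z*.125,down(75.6),5),(K,down(75.6),5)])
arc(pin,165.6,74,20,K[:2])
```

```text
knob [0.43613711 0.35812475 0.129     ]
40 [0.43836245 0.35684556 0.12843698]
True
[-0.17  0.55 -0.99  1.61  0.48  1.25  0.07]
[-0.28  0.66 -0.82  1.76  0.57  0.98 -0.32]
[-0.37  0.66 -0.68  1.68  0.49  0.98 -0.7 ]
[-0.44  0.67 -0.55  1.6   0.4   0.99 -1.05]
[-0.47  0.68 -0.46  1.56  0.34  0.99 -1.28]
5 rows [-0.0334  0.0515 -0.0047] [-2.3e-04  2.0e-04 -6.0e-05] ->  [0.435 0.356 0.225] [2.48 1.93 0.  ] deg/row 0.1
5 rows [ 0.      0.     -0.0833] [0. 0. 0.] ->  [0.435 0.356 0.1  ] [2.48 1.93 0.  ] deg/row 0.0
0.0057 0.0191; 0.0072 0.0186; 0.0087 0.0180; 0.0101 0.0172; 0.0115 0.0164; 0.0127 0.0154; 0.0139 0.0143; 0.0150 0.0132; 0.0160 0.0119; 0.0169 0.0106; 0.0177 0.0092; 0.0184 0.0078; 0.0190 0.0063; 0.0194 0.0048; 0.0197 0.0032; 0.0199 0.0016; 0.0200 0.0000; 0.0199 -0.0016; 0.0197 -0.0032; 0.0194 -0.0047 [0.5278728  0.40969463]
```

Call:
jog_arm(commands="-0.1 -0.0334 0.0515 -0.0047 0 0 0;-0.1 -0.0334 0.0515 -0.0047 0 0 0;-0.1 -0.0334 0.0515 -0.0047 0 0 0;-0.1 -0.0334 0.0515 -0.0047 0 0 0;-0.1 -0.0334 0.0515 -0.0047 0 0 0", force=12)

```text
clock: 29.6
position: [0.4326, 0.3541, 0.2191]
ee_rot: [-2.479, -1.926, -0.001]
force: [0.2, 0.0, -0.3]
width: 0.552
```

Call:
jog_arm(commands="-0.1 0 0 -0.06 0 0 0;-0.1 0 0 -0.06 0 0 0;-0.1 0 0 -0.06 0 0 0;-0.1 0 0 -0.06 0 0 0;-0.1 0 0 -0.06 0 0 0")

```text
clock: 30.1
position: [0.4331, 0.3535, 0.1284]
ee_rot: [-2.479, -1.926, -0.001]
force: [-0.2, -0.6, -0.1]
width: 0.551
```

Call:
jog_arm(commands="-0.1 0 0 -0.0233 0 0 0;-0.1 0 0 -0.0233 0 0 0;-0.1 0 0 -0.0233 0 0 0;-0.1 0 0 -0.0233 0 0 0;-0.1 0 0 -0.0233 0 0 0")

```text
clock: 30.6
position: [0.4335, 0.3537, 0.0936]
ee_rot: [-2.48, -1.926, -0.002]
force: [-0.2, 0.2, -0.5]
width: 0.553
```

Call:
jog_arm(commands="1 0 0 0 0 0 0;1 0 0 0 0 0 0;1 0 0 0 0 0 0;1 0 0 0 0 0 0;1 0 0 0 0 0 0")

```text
clock: 31.1
position: [0.4343, 0.3572, 0.0946]
ee_rot: [-2.475, -1.924, -0.011]
force: [4.3, 11.7, -9.2]
width: 0.193
```

Call:
jog_arm(commands="1 0.0077 0.0241 0 0 0 -0.0127;1 0.0072 0.0186 0 0 0 -0.0127;1 0.0087 0.018 0 0 0 -0.0127;1 0.0101 0.0172 0 0 0 -0.0127;1 0.0115 0.0164 0 0 0 -0.0127")

```text
clock: 31.6
position: [0.4466, 0.3829, 0.0944]
ee_rot: [-2.813, -1.393, -0.003]
force: [-1.4, 1.6, 2.2]
width: 0.194
```

Call:
jog_arm(commands="1 0.0127 0.0154 0 0 0 -0.0127;1 0.0139 0.0143 0 0 0 -0.0127;1 0.015 0.0132 0 0 0 -0.0127;1 0.016 0.0119 0 0 0 -0.0127;1 0.0169 0.0106 0 0 0 -0.0127")

```text
clock: 32.1
position: [0.4686, 0.4032, 0.0945]
ee_rot: [-3.032, -0.808, -0.003]
force: [-2.4, 3.7, 1.9]
width: 0.194
```

Call:
jog_arm(commands="1 0.0177 0.0092 0 0 0 -0.0127;1 0.0184 0.0078 0 0 0 -0.0127;1 0.019 0.0063 0 0 0 -0.0127;1 0.0194 0.0048 0 0 0 -0.0127;1 0.0197 0.0032 0 0 0 -0.0127")

```text
clock: 32.6
position: [0.4967, 0.4134, 0.0945]
ee_rot: [-3.131, -0.192, -0.003]
force: [-2.1, 5.7, 0.1]
width: 0.195
```

Call:
jog_arm(commands="1 0.0199 0.0016 0 0 0 -0.0127;1 0.02 0 0 0 0 -0.0127;1 0.0199 -0.0016 0 0 0 -0.0127;1 0.0197 -0.0032 0 0 0 -0.0127;1 0.0194 -0.0047 0 0 0 -0.0127")

```text
clock: 33.1
position: [0.5268, 0.4118, 0.0946]
ee_rot: [-3.106, 0.432, -0.003]
force: [-0.0, 7.1, -2.8]
width: 0.19
```

Call:
jog_arm(commands="1 0.005 -0.0012 0 0 0 0;1 0.003 -0.0007 0 0 0 0;1 0 0 0 0 0 0;1 0 0 0 0 0 0;1 0 0 0 0 0 0")

```text
clock: 33.6
position: [0.527, 0.4117, 0.0945]
ee_rot: [-3.107, 0.425, 0.001]
force: [-5.8, 8.2, 0.5]
width: 0.195
```

Call:
jog_arm(commands="1 0.006 -0.0015 0 0 0 0;1 0.004 -0.001 0 0 0 0;1 0 0 0 0 0 0;1 0 0 0 0 0 0;1 0 0 0 0 0 0")

```text
clock: 34.1
position: [0.5271, 0.4117, 0.0944]
ee_rot: [-3.108, 0.422, 0.007]
force: [-14.0, 7.1, 4.7]
width: 0.194
```

Call:
jog_arm(commands="0 0 0 0 0 0 0;0 0 0 0 0 0 0;0 0 0 0 0 0 0;0 0 0 0 0 0 0;0 0 0 0.01 0 0 0")

```text
clock: 34.6
position: [0.5327, 0.4064, 0.0964]
ee_rot: [3.112, -0.432, 0.003]
force: [0.1, 0.5, 1.4]
width: 0.494
```

Call:
jog_arm(commands="0 0 0 0.08 0 0 0;0 0 0 0.1 0 0 0;0 0 0 0.13 0 0 0;0 0 0 0.13 0 0 0;0 0 0 0.1 0 0 0")

```text
clock: 35.1
position: [0.5329, 0.4073, 0.2617]
ee_rot: [-3.109, 0.431, -0.005]
force: [0.3, 1.3, 0.4]
width: 0.501
```

Call:
jog_arm(commands="0 -0.13 0.05 0 0 0 0;0 -0.13 0.05 0 0 0 0;0 -0.13 0.05 0 0 0 0;0 -0.13 0.05 0 0 0 0;0 -0.13 0.05 0 0 0 0")

```text
clock: 35.6
position: [0.3362, 0.4823, 0.2592]
ee_rot: [-3.111, 0.432, -0.004]
force: [-0.4, 2.2, 0.5]
width: 0.503
```

Run:
```python
from chk import *
d=chk('scene');t=grab('top')
im=np.zeros((600,800,3),np.uint8)
im[:,:400]=cv2.resize(d['pixels'][230:340,410:520],(400,400),interpolation=2)[[*range(400)]+[0]*200]
im[:,400:]=cv2.resize(t['pixels'][180:330,140:240],(400,600),interpolation=2);save('final.png',im)
for n_,D in(('scene',d),('top',t)):
    P=pts(D);q=P.reshape(-1,3)
    k=(np.hypot(q[:,0]-.526,q[:,1]-.41)<.03)&(q[:,2]>.122)&(q[:,2]<.136)
    if k.sum():
        c=q[k].mean(0);v=c[:2]-[.5072,.3376];print(n_,k.sum(),c,'angle',np.degrees(np.arctan2(v[1],v[0]))-75.6)
print(status.observe()['clock'])
```

```text
scene 222
-47 8 69.6 -32.3 33.0 -0.4
-41 9 70.0 -34.0 9.1 -3.3
-35 11 70.8 -9.2 9.9 0.7
-29 9 71.2 -7.5 9.2 1.3
-23 6 71.9 -9.0 10.1 -1.0
-17 1 70.5 -9.8 -9.8 -9.8
-5 1 67.7 -9.9 -9.9 -9.9
1 5 68.7 0.0 26.3 11.6
7 14 70.5 -28.0 14.6 -2.2
13 10 70.6 -32.0 10.0 -1.9
19 12 71.2 -9.3 8.5 -0.8
25 29 71.0 -29.7 29.2 2.0
31 25 71.0 -27.7 35.3 -1.5
37 33 70.9 -29.4 29.7 -0.1
43 46 69.9 -28.3 29.2 -0.6
49 1 66.4 -4.6 -4.6 -4.6
55 2 66.0 -15.8 -3.0 -9.4
x range [-47.9 -46.   48.4  57.1]
scene 44 [0.52895822 0.41060073 0.12891151] angle -2.1969412533767496
top 52 [0.52507946 0.40989582 0.12906183] angle 0.508917578730788
35.7
```

View pics/final.png

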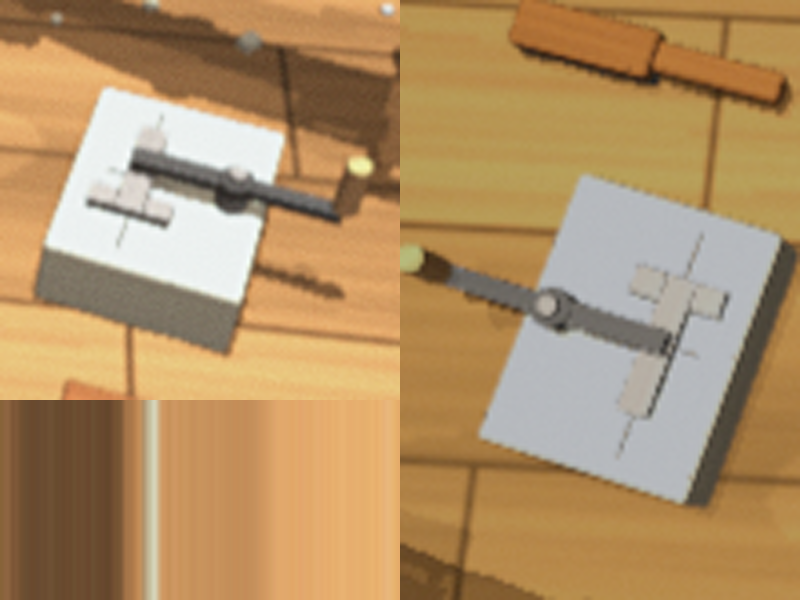

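```bash
python3 -c "
from h import *
print(arm.sign_off())"
```

```text
the job is handed in; nothing more can be done
None
```

The job is done and handed in at 35.7 s: the T cramp, matching the slate sample, lies flat on the slab under the shut keeper. I opened the keeper to its stop, took the cramp from its bin under the lamp, laid it on the pencil cross, and turned the keeper shut.

**Cramp position:** after release, the depth readings put the bar's middle within about 2 mm of the cross. The bar lies along the long line and the top face is about 10 mm above the slab. With the keeper shut, the cramp had not visibly moved.

**Keeper:** when shut it pushed back with about 14 N as I pressed, so it was at its stop. The knob's angle from the closed direction read +0.5° in the top view and −2.2° in the scene view. The two disagree only by about the cameras' calibration error.

**Other items:** after the pick-up, the other three cramps were still in their bins. I saw no sign of anything else being moved, and the arm ended well clear of everything.

**What went wrong on the way:**
- **First reach:** the first attempt at the bin stopped about 0.1 m short because joint 3 was at its limit. I backed out and came in again with the elbow on the other side.
- **Setting down:** the wrist force read about 35 N for a moment as the held cramp touched the slab. That is well below the 120 N wrist limit.

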